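# Vent the clamp air and load two modules into the test nest

### The job

First turn the regulator's knob back until its pointer reads zero (the long mark), then load the two grey electronics modules from the storage rack into the test nest, one at a time, each upright and fully home in the pocket it fits. The nest's guide cheeks only let a module in when it is held by its narrow ends; the one that stands between the rack's tall posts can only be taken out by its wide faces, so set it down on the way, for instance on the black rubber mat, and take it again by its ends. Lower the modules gently, do not drop them into the pockets, and leave the bottle, jar and screwdriver where they are.

Things in the scene. Friction and masses are not known exactly. Their poses are not given: they have to be found in the camera images.
- wide_module: wide grey plastic electronics module, a plain box 60 (its x) x 40 (its y) x 90 mm high (its z), about 0.26 kg, starting upright in one of the two stalls of the rack. Origin at the centre of its underside. Either way round (yaw + pi) is the same.
- narrow_module: narrow grey plastic electronics module, 60 (its x) x 24 (its y) x 90 mm high (its z), about 0.18 kg, starting upright in the other stall. Origin at the centre of its underside. Either way round is the same.
- rack: fixed dark steel rack, base 120 (x) x 170 (y) x 10 mm, module x along rack x. Stall at y = +45 mm: tall aluminium posts 4 mm off both x ends of the module (x = +-34 to +-46 mm, tops 115 mm above the bench, 15 mm over the module), y sides open. Stall at y = -45 mm: only low lips, 25 mm above the bench. Origin at the bench under its centre.
- nest: fixed aluminium block 110 (x) x 130 (y) x 40 mm high with two pockets 30 mm deep, 2 mm clearance each side, chamfered. Upright steel guide cheeks at y = -54, 8 and 54 mm, 50 mm long in x, 12 mm thick, reach 115 mm up (15 mm over a seated module), about 5 mm off its wide faces, so fingers fit only at the x ends. Origin at the bench under its centre.
- wide_pocket (a point): centre of the floor of the wide pocket (64 x 44 mm, at nest y = -23 mm), 10 mm above the bench; axes as the nest: long side along x. Takes the wide module.
- narrow_pocket (a point): centre of the floor of the narrow pocket (64 x 28 mm, at nest y = +31 mm), 10 mm above the bench; axes as the nest: long side along x. Takes the narrow module.
- regulator: fixed grey air-regulator block 90 x 90 x 45 mm high with a white round dial on top and the black knob in its middle. Origin at the bench under its centre. The zero mark, the long black line on the dial, lies towards its -x.
- knob (a joint): angle of the regulator knob, rad: 0 with the pointer at the zero mark, growing clockwise seen from above; it starts at 0.45 to 1.3 and must be turned anticlockwise. It turns on past zero to -0.5, with about 0.06 N m of friction, and stays where it is left.
- knob_grip (a point): point on the knob axis, in its grip bar, 80 mm above the bench. The bar is 52 mm long, 14 mm thick and 36 mm tall (51 to 87 mm above the bench), on a disc 54 mm across. Its x axis lies along the bar, and the light pointer is at the -x end.
- mat: fixed flat black rubber mat 110 x 110 x 3 mm, kept free for setting things down. Origin at the bench under its centre. Mat and regulator lie one behind the other ahead of the robot, either one nearer.
- bottle: bystander: white plastic bottle, 60 mm across, 160 mm high. Origin at the centre of its foot.
- jar: bystander: clear jar with a steel lid, 66 mm across, 70 mm high. Origin at the centre of its foot.
- screwdriver: bystander: screwdriver lying on the bench at the far left, about 200 mm long along its x.
There are look-alikes about, which are no part of the job. What is shaped like the wide_module but purple or red is not meant.

How it is judged:
On the way, in this order (a step that is already met when the one before it is completed fails the run):
1. the knob's pointer is at zero while both modules are still away from the nest's pockets (value of joint knob between -0.1 and 0.1 rad and horizontal distance between each of wide_module, narrow_module and wide_pocket above 0.06 m and horizontal distance between each of wide_module, narrow_module and narrow_pocket above 0.06 m), for 0.2 s.
2. one module is fully home in its pocket (((horizontal distance between wide_module and wide_pocket below 0.005 m and z of wide_module in the frame of wide_pocket between -0.004 and 0.004 m and angle between wide_module's own z axis and vertical below 0.06 rad and angle between the x axis of wide_module and the x axis of wide_pocket, either way round below 0.1 rad and linear speed of wide_module below 0.03 m/s) or (horizontal distance between narrow_module and narrow_pocket below 0.005 m and z of narrow_module in the frame of narrow_pocket between -0.004 and 0.004 m and angle between narrow_module's own z axis and vertical below 0.06 rad and angle between the x axis of narrow_module and the x axis of narrow_pocket, either way round below 0.1 rad and linear speed of narrow_module below 0.03 m/s))), for 0.1 s.
3. both modules are fully home in their pockets (horizontal distance between wide_module and wide_pocket below 0.005 m and z of wide_module in the frame of wide_pocket between -0.004 and 0.004 m and angle between each of wide_module, narrow_module's own z axis and vertical below 0.06 rad and angle between the x axis of wide_module and the x axis of wide_pocket, either way round below 0.1 rad and linear speed of each of wide_module, narrow_module below 0.03 m/s and horizontal distance between narrow_module and narrow_pocket below 0.005 m and z of narrow_module in the frame of narrow_pocket between -0.004 and 0.004 m and angle between the x axis of narrow_module and the x axis of narrow_pocket, either way round below 0.1 rad), for 0.1 s.
At the end, for the whole second after the job is handed in: The knob reads zero within 0.1 rad; each module stands in the pocket it fits, its underside within 4 mm of the pocket floor's height and 5 mm of its centre, upright within 0.06 rad and in line within 0.1 rad, at rest and released (all of step 3 and value of joint knob between -0.1 and 0.1 rad); the robot touches nothing.
It fails at once if the bottle is moved more than 30 mm (distance of bottle from where it was at the start of the episode above 0.03 m).
It fails at once if the jar is moved more than 30 mm (distance of jar from where it was at the start of the episode above 0.03 m).
It fails at once if the screwdriver is moved more than 30 mm (distance of screwdriver from where it was at the start of the episode above 0.03 m).
It fails at once if the wide module is dropped into its pocket (faster than 0.45 m/s there) (horizontal distance between wide_module and wide_pocket below 0.02 m and z of wide_module in the frame of wide_pocket below 0.045 m and linear speed of wide_module above 0.45 m/s).
It fails at once if the narrow module is dropped into its pocket (faster than 0.45 m/s there) (horizontal distance between narrow_module and narrow_pocket below 0.02 m and z of narrow_module in the frame of narrow_pocket below 0.045 m and linear speed of narrow_module above 0.45 m/s).
It also fails if it takes over 72 s, if anything falls off the work surface, if the arm or the gripper's body presses on something with over 40 N, if the wrist force passes 120 N, or if a joint passes its speed limit or range.

### The arm

A 6-joint arm with a two-finger parallel gripper is mounted at the origin on the work surface. World frame = base frame: x ahead of the robot, y to its left, z up, the work surface at z = 0. Lengths are in m, angles in rad, forces in N, time in s.
With the tool pointing down it reaches from about 0.375 to 0.9 m from the base axis. Payload 3.1 kg.
Tool frame: the origin (TCP) lies midway between the tips of the shut fingers; the grasp point (between the pads) lies 19 mm behind it (manip.pinch_z is the distance from the TCP to the grasp point, in m); z points along the fingers, y is the line along which they close (so a half turn about z gives the same grasp; the last joint's range is limited). The gripper opens to 85 mm and grips with 20 to 120 N. Pads are 22 mm wide; open, the fingers measure 114 mm over their backs; the gripper's body (76 mm by 85 mm) begins 54 mm behind the grasp point. The pads swing forward as they close: fully open they stand 13 mm farther back than shut.
Start: joints at [-1.395, 0.527, 1.433, -0, 1.181, -0.178], TCP at [0.217, -0.586, 0.231] pointing down, gripper open.
Joint ranges: [-3.08, 3.08], [-0.75, 2.2], [0.22, 2.44], [-1.43, 4.57], [0, 2.65], [-2.85, 2.85]. Speed limits (rad/s): [2.79, 2.79, 3.14, 3.14, 3.14, 3.14].

### API

Orientations are given as a unit quaternion [x, y, z, w].
In Python, from station import manip, viewer, ticket gives the robot as it stands.
- The arm moves only by the shell command python3 -m creep 'ROWS' [FORCE]. ROWS is JSON, a list of rows, each an object with "slide": the shift along the tool's x, y, z in cm, a list of three; "angular": the turn, a rotation vector about the tool's x, y, z in rad, a list of three; "claw": the opening, from -1 (shut) to 1 (fully open). A call has 1 to 10 rows; each row shifts and turns the commanded pose from where the row before left it, along the tool's axes as they then stand; what a row does not reach is not made up. A row lasts 1/12 s, in which the tool goes at most 41.7 mm and 7.16 degrees, less where a joint would pass 70% of its speed; a pose out of reach is approached as far as the arm can. A call with a gripper value outside its range is refused whole. The fingers move at their own pace and stop on an object; FORCE is the grip in N (left out, the last holds). Time passes only in rows, so rows that do not move let the fingers close. It gives the time, the measured TCP pose, the force, the opening and the grip force at its end, in the units of the state.
- manip.sense(): the state, without advancing time (a new reading comes with each control period).
- viewer.snapshot(name): name is "scene" or "top" or "wrist"; returns the picture (420x560x3 uint8, blue, green, red); there is no depth.
- viewer.calibration(name): a dict with "fov_y" (degrees; the focal length in pixels is half the picture's height over the tangent of half this angle, whatever the lens; pixels are square), "cx", "cy" (the principal point, pixels), "k1" (the pictures are not rectified: a ray, as slopes to the right and down, at radius r is drawn at 1 + k1 r^2 times it, then the intrinsics apply), "T" (4x4, takes a point from camera to world coordinates); the wrist camera has in their place "tool_from_camera" (4x4, takes a point from camera to tool coordinates, whose origin is the TCP and whose axes are the flange's). Camera axes: x right, y up, looking along -z (the intrinsics and any distortion apply to the point x, -y, -z); pixel columns grow to the right and rows downward; lengths in m; the calibration is good to about 2 mm. A picture is of the moment at which its call begins: read the wrist's pose just before it. calibration takes no time and is no camera call.
- ticket.sign_off(): hands the job in; it is judged then, once.
The state is a dict: "t": time; "q": joint angles; "qd": joint speeds; "tau": joint torques, N m; "tcp_pos": TCP position; "tool_rot": TCP orientation; "force": force on the tool from outside, world axes, zero at the start; "ft_torque": the same for the moment, N m; "finger_gap": opening from 0.0 (shut) to 1.0 (fully open); "gripper_force": force on a finger pad.
Only numpy, scipy, OpenCV 4.12 (cv2) and the standard library are available. Lean on these libraries where they do the work, as an engineer would, in place of code of your own. Each camera call takes 0.05 s, during which the arm holds its last target. There are 200 camera calls.

## Working session

There is one attempt and no reset: what is moved stays moved. The work goes in short steps, Python scripts to look and compute and a shell command to move; the robot and the scene stay as the last step left them, time stands still between calls to the robot, and variables do not carry over. Pictures are saved under pics/ and viewed, at most 10 in all, crops included, and the job is handed in when it is done.

```bash
ls; mkdir -p pics
cat > h.py <<'E'
import numpy as np, cv2
from station import manip, viewer, ticket
from scipy.spatial.transform import Rotation as R
def cam(name, st=None):
    c=viewer.calibration(name)
    if name=="wrist":
        st=st or manip.sense(); T=np.eye(4); T[:3,:3]=R.from_quat(st["tool_rot"]).as_matrix(); T[:3,3]=st["tcp_pos"]
        T=T@np.array(c["tool_from_camera"])
    else: T=np.array(c["T"])
    f=210/np.tan(np.radians(c["fov_y"])/2)
    return dict(T=T,K=np.array([[f,0,c["cx"]],[0,f,c["cy"]],[0,0,1]]),D=np.array([c["k1"],0,0,0,0.]))
def rays(C,px):
    u=cv2.undistortPoints(np.array(px,float).reshape(-1,1,2),C["K"],C["D"]).reshape(-1,2)
    return np.c_[u[:,0],-u[:,1],-np.ones(len(u))]@C["T"][:3,:3].T
def onz(C,px,z):
    d=rays(C,px); o=C["T"][:3,3]; return o+d*((z-o[2])/d[:,2])[:,None]
def tri(obs): # [(C,px)...] -> point, residual
    A=np.zeros((3,3));b=np.zeros(3);L=[]
    for C,p in obs:
        d=rays(C,[p])[0];d/=np.linalg.norm(d);P=np.eye(3)-np.outer(d,d);A+=P;b+=P@C["T"][:3,3];L.append((P,C["T"][:3,3]))
    x=np.linalg.solve(A,b); return x,[np.linalg.norm(P@(x-o)) for P,o in L]
def proj(C,X):
    p=(np.atleast_2d(X)-C["T"][:3,3])@C["T"][:3,:3]; p=p*[1,-1,-1]
    return cv2.projectPoints(p,np.zeros(3),np.zeros(3),C["K"],C["D"])[0].reshape(-1,2)
E
python3 - <<'E'
from h import *
for n in("scene","top","wrist"):
    im=viewer.snapshot(n); cv2.imwrite(f"pics/{n}0.png",im)
    C=cam(n); print(n,C["T"][:3,3].round(3),(-C["T"][:3,2]).round(2),C["K"][0,0].round(1),C["D"][0])
s=manip.sense();print(s["t"],s["tool_rot"],manip.pinch_z)
E
```

```text
pics
scene [1.181 0.586 0.859] [-0.56 -0.49 -0.67] 481.2 -0.1319376663355366
top [0.405 0.013 1.048] [ 0.17 -0.01 -0.99] 406.0 -0.0454630252419651
wrist [ 0.28  -0.562  0.375] [-0.25 -0.09 -0.96] 339.1 0.02106605557627743
0.15 [ 9.84389542e-01  1.76001487e-01 -6.93087326e-06 -8.40384877e-04] 0.0187
```

View pics/top0.png

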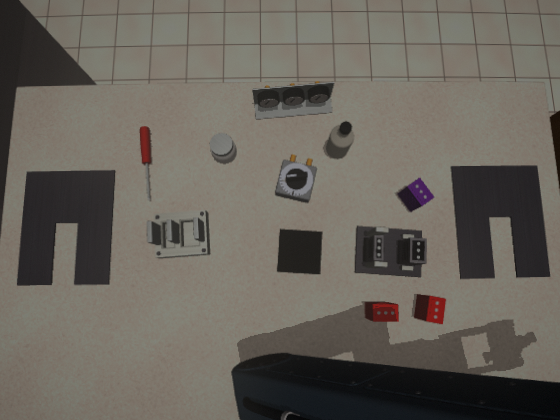

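View pics/scene0.png

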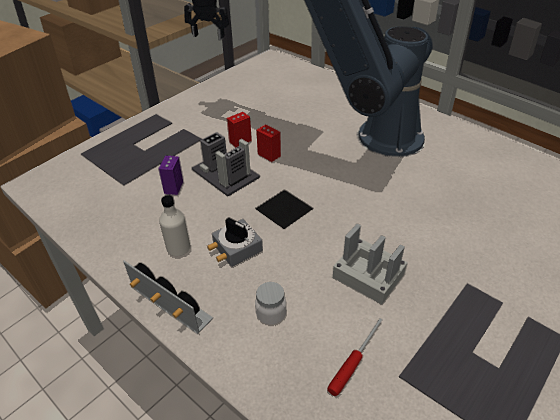

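Top view (robot at the bottom, x up, y left): nest (180,234), regulator (296,180) with knob, mat (300,251), rack (390,250) with grey modules at (378,248) between the posts and (418,250) in the low stall. Bystanders are the bottle (341,138), jar (222,147) and screwdriver (146,160).

Look-alikes for the module: purple (419,194), red (384,312) and red (431,309). By colour and by standing on the rack, I choose (378,248) and (418,250). Next is a close crop to check that.

Run:
```python
from h import *
t=cv2.imread("pics/top0.png");s=cv2.imread("pics/scene0.png")
def crop(im,x,y,w=100,h=75):return cv2.resize(im[y:y+h,x:x+w],(400,300),interpolation=cv2.INTER_CUBIC)
m=np.vstack([np.hstack([crop(t,345,215),crop(t,248,146)]),np.hstack([crop(t,130,196),crop(s,180,115)])])
cv2.imwrite("pics/m0.png",m)
C=cam("top")
for n,p,z in[("reg",(296,182),.045),("mat",(300,251),0),("rack",(390,250),.01),("nest",(180,234),.04),("wide",(418,250),.1),("nar",(378,248),.1)]:
    print(n,onz(C,[p],z).round(3))
print(viewer.calibration("wrist")["tool_from_camera"])
```

```text
reg [[ 0.65  -0.031  0.045]]
mat [[ 0.478 -0.039  0.   ]]
rack [[ 0.476 -0.27   0.01 ]]
nest [[0.522 0.261 0.04 ]]
wide [[ 0.469 -0.312  0.1  ]]
nar [[ 0.475 -0.218  0.1  ]]
[[-2.94709502e-04  9.63699764e-01  2.66988162e-01  6.80922929e-02]
 [ 9.99999944e-01  3.26920603e-04 -7.61974698e-05  6.26983943e-06]
 [-1.60715415e-04  2.66988125e-01 -9.63699806e-01 -1.44230697e-01]
 [ 0.00000000e+00  0.00000000e+00  0.00000000e+00  1.00000000e+00]]
```

View pics/m0.png

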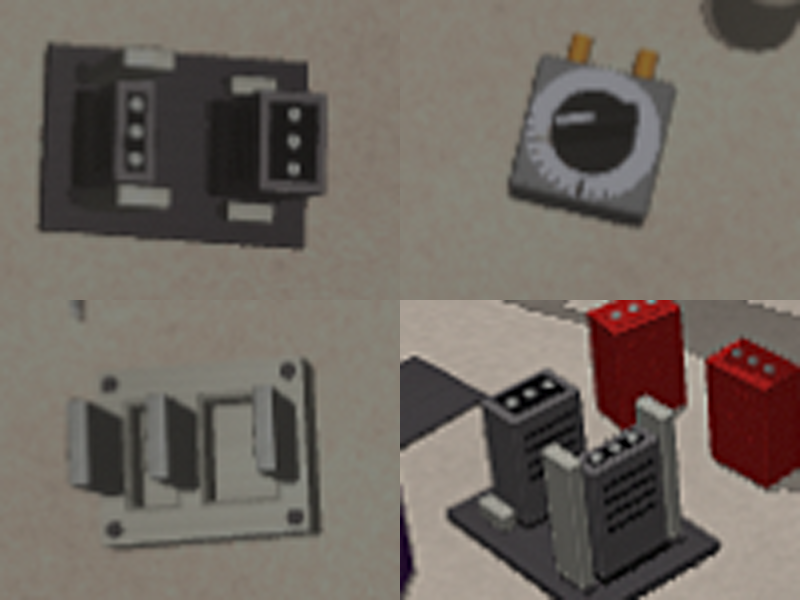

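Close crop: the narrow module stands between the tall posts and the wide one in the low-lip stall, both grey. The nest's narrow pocket is on the left (+y). The pointer is at the dial's left and the long mark at the bottom (towards -x), so the knob turns anticlockwise by about 1.3 rad. First I fly over the rack.

```bash
cat >> h.py <<'E'
def psi(s): v=R.from_quat(s["tool_rot"]).as_matrix()[:,0]; return np.arctan2(v[1],v[0])
def go(x,y,z,ps=None,n=None,s=None):
    """print rows (n x constant slide cm, turn rad) taking the measured pose to the target"""
    s=s or manip.sense(); p0=psi(s); p=np.array(s["tcp_pos"]); d=np.array([x,y,z])-p
    dp=0 if ps is None else (ps-p0+np.pi)%(2*np.pi)-np.pi
    n=n or int(max(1,np.ceil(max(np.linalg.norm(d)/.0405,abs(dp)/.12))))
    A=sum(np.array([[np.cos(a),np.sin(a)],[np.sin(a),-np.cos(a)]]) for a in p0+dp*np.arange(n)/n)
    v=np.linalg.solve(A,d[:2])*100
    print("n",n,"slide",np.r_[v,-d[2]*100/n].round(3),"turn",round(-dp/n,4),"tilt",np.degrees(np.arccos(-R.from_quat(s["tool_rot"]).as_matrix()[2,2])).round(2),"at",p.round(4),"psi",p0.round(4))
E
r='{"slide":[3.45,-2.1,-0.5],"angular":[0,0,0],"claw":1}'
python3 -m creep '[{"slide":[3.45,-2.1,-0.5],"angular":[0,0,0],"claw":1},{"slide":[3.45,-2.1,-0.5],"angular":[0,0,0],"claw":1},{"slide":[3.45,-2.1,-0.5],"angular":[0,0,0],"claw":1},{"slide":[3.45,-2.1,-0.5],"angular":[0,0,0],"claw":1},{"slide":[3.45,-2.1,-0.5],"angular":[0,0,0],"claw":1},{"slide":[3.45,-2.1,-0.5],"angular":[0,0,0],"claw":1},{"slide":[3.45,-2.1,-0.5],"angular":[0,0,0],"claw":1},{"slide":[3.45,-2.1,-0.5],"angular":[0,0,0],"claw":1},{"slide":[3.45,-2.1,-0.5],"angular":[0,0,0],"claw":1},{"slide":[0,0,0],"angular":[0,0,0],"claw":1}]'
python3 - <<'E'
from h import *
import json
s=manip.sense(); cv2.imwrite("pics/w1.png",viewer.snapshot("wrist"));json.dump({k:np.array(s[k]).tolist() for k in("tcp_pos","tool_rot")},open("w1.json","w"))
go(.60,-.031,.25,1.3,s=s)
E
```

```text
t: 0.98
tcp_pos: [0.4459, -0.2955, 0.2772]
tool_rot: [0.984, 0.179, 0.002, -0.001]
force: [0.6, -1.3, -2.2]
finger_gap: 1.001
gripper_force: 0.0
n 8 slide [ 3.823 -1.065  0.34 ] turn -0.1174 tilt 0.21 at [ 0.4459 -0.2955  0.2772] psi 0.3607
```

```bash
python3 -m creep '[{"slide":[3.8,-1.05,0.35],"angular":[0,0,-0.117],"claw":1},{"slide":[3.8,-1.05,0.35],"angular":[0,0,-0.117],"claw":1},{"slide":[3.8,-1.05,0.35],"angular":[0,0,-0.117],"claw":1},{"slide":[3.8,-1.05,0.35],"angular":[0,0,-0.117],"claw":1},{"slide":[3.8,-1.05,0.35],"angular":[0,0,-0.117],"claw":1},{"slide":[3.8,-1.05,0.35],"angular":[0,0,-0.117],"claw":1},{"slide":[3.8,-1.05,0.35],"angular":[0,0,-0.117],"claw":1},{"slide":[3.8,-1.05,0.35],"angular":[0,0,-0.117],"claw":1},{"slide":[0,0,0],"angular":[0,0,0],"claw":1},{"slide":[0,0,0],"angular":[0,0,0],"claw":1}]'
python3 - <<'E'
from h import *
import json
s=manip.sense(); im=viewer.snapshot("wrist");cv2.imwrite("pics/w2.png",im);json.dump({k:np.array(s[k]).tolist() for k in("tcp_pos","tool_rot")},open("w2.json","w"))
C=cam("wrist",s);print(s["tcp_pos"],psi(s),proj(C,[[.65,-.031,.08],[.522,.261,.04],[.478,-.039,0]]))
m=np.hstack([im,cv2.imread("pics/w1.png")]);cv2.imwrite("pics/m1.png",cv2.resize(m,(800,300),interpolation=cv2.INTER_AREA))
E
```

```text
t: 1.87
tcp_pos: [0.5978, -0.0392, 0.2475]
tool_rot: [0.798, 0.602, -0.001, -0.0]
force: [-0.4, -0.6, -0.1]
finger_gap: 1.001
gripper_force: 0.0
[ 0.59777065 -0.03923169  0.24745255] 1.2920223828596782 [[ 328.87323482  159.18449604]
 [  87.04947499 -147.84415288]
 [ 180.20394185  195.40890917]]
```

View pics/m1.png

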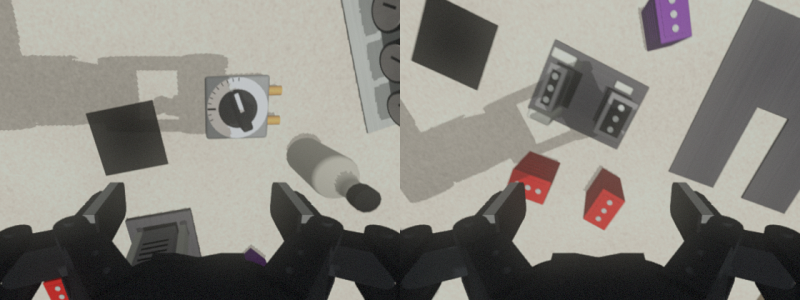

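Wrist views (pictures at 0.71 scale): knob at (238,110), with the pointer up-left and the dial around it. The mat is at (127,137). In the right-hand view the narrow module is at (550,88) between the posts, the wide one at (617,115), and two red and one purple look-alikes lie outside the rack. Next I measure the dial and pointer.

Run:
```python
from h import *
import json
s=json.load(open("w2.json"));W=cam("wrist",s);T=cam("top")
out=[]
def parts(im,c,r,th):
    g=cv2.cvtColor(im,cv2.COLOR_BGR2GRAY);hsv=cv2.cvtColor(im,cv2.COLOR_BGR2HSV)
    m=np.zeros_like(g);cv2.circle(m,c,r,255,-1)
    dark=((g<th)&(m>0)).astype(np.uint8)*255
    n,l,st,ce=cv2.connectedComponentsWithStats(dark);k=1+np.argmax(st[1:,4]);blob=(l==k).astype(np.uint8)
    cs,_=cv2.findContours(blob,cv2.RETR_EXTERNAL,cv2.CHAIN_APPROX_NONE);h=cv2.convexHull(max(cs,key=len))
    fill=np.zeros_like(g);cv2.drawContours(fill,[h],-1,255,-1)
    fe=cv2.erode(fill,np.ones((3,3)))
    pt=((fe>0)&(g>th+35)).astype(np.uint8)
    n,l,st2,ce2=cv2.connectedComponentsWithStats(pt)
    print("dark",st[k],ce[k].round(1),"ell",np.round(cv2.minEnclosingCircle(h)[0],1),"light",[(st2[i].tolist(),ce2[i].round(1)) for i in range(1,n) if st2[i,4]>4])
    return blob,pt
for n,f,C,c,r,th in(("w","pics/w2.png",W,(333,154),36,60),("t","pics/top0.png",T,(297,179),17,50)):
    im=cv2.imread(f);b,p=parts(im,c,r,th)
    x,y=c;cr=im[y-50:y+50,x-65:x+65];cv2.imwrite(f"pics/k{n}.png",cr); out.append(cv2.resize(cr,(650,500),interpolation=cv2.INTER_CUBIC))
cv2.imwrite("pics/m2.png",cv2.resize(np.hstack(out),(800,308),interpolation=cv2.INTER_AREA))
```

```text
dark [324 146   8  16  32] [328.1 153.5] ell [329.  153.5] light []
dark [286 169  21  20 295] [296.5 178.9] ell [296.5 178.2] light [([288, 174, 8, 3, 19], array([291.6, 175.1]))]
```

View pics/m2.png

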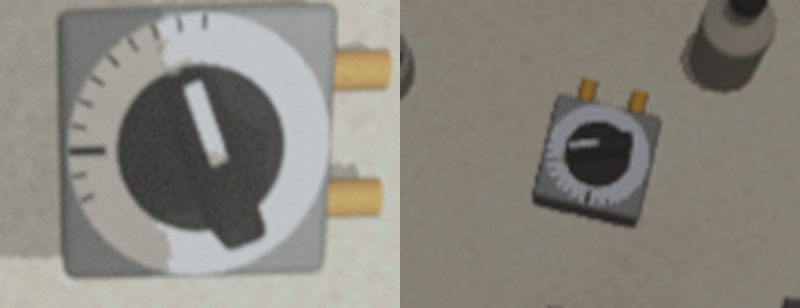

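Knob close-up (crop offset (268,104), scale 3.08): light pointer from (193,85) to (217,160), bar tail at (238,240), long mark at (72–105,151), dial disc centred near (199,142). The top view agrees.

Run:
```python
from h import *
import json
s=json.load(open("w2.json"));W=cam("wrist",s);T=cam("top")
im=cv2.imread("pics/w2.png");g=cv2.cvtColor(im,cv2.COLOR_BGR2GRAY)
m=np.zeros_like(g);cv2.circle(m,(333,152),25,255,-1)
p=((m>0)&(g>150)).astype(np.uint8);n,l,st,ce=cv2.connectedComponentsWithStats(p);k=1+np.argmax(st[1:,4])
ys,xs=np.where(l==k);print("pointer",st[k],ce[k])
X=onz(W,np.c_[xs,ys],.087)[:,:2];c=X.mean(0);d=np.linalg.svd(X-c)[2][0]
mark=onz(W,[(291.4,153.1),(302,153.1)],.046)
# dial centre: knob disc & dial
for nm,pw,z in(("dial",(332.7,149.8),.046),("disc",(333,151.8),.051)):
    print(nm,onz(W,[pw],z).round(4))
b=mark[0]-mark[1];print("mark dir",np.degrees(np.arctan2(b[1],b[0])),mark.round(4))
if d@(c-onz(W,[(332.7,149.8)],.046)[0,:2])<0:d=-d
print("ptr c",c,"dir",np.degrees(np.arctan2(d[1],d[0])))
pt=(291.6,175.1);print("pointer tri",tri([(W,ce[k]),(T,pt)]))
# block corners top z=.045 from crop
cor=np.array([(60,8),(335,8),(325,270),(65,275)])/3.077+[268,104];q=onz(W,cor,.045);print(q.round(4),q.mean(0))
```

```text
pointer [328 131  13  26 152] [334.36184211 142.94736842]
dial [[ 0.6596 -0.029   0.046 ]]
disc [[ 0.6588 -0.0302  0.051 ]]
mark dir 164.0016941441119 [[ 0.6185 -0.0207  0.046 ]
 [ 0.6288 -0.0237  0.046 ]]
ptr c [ 0.6573408  -0.01704528] dir 95.94768349227958
pointer tri (array([ 0.65861709, -0.01842503,  0.08014429]), [np.float64(0.0005741584195016549), np.float64(0.0005741584195015702)])
[[ 6.268e-01  2.420e-02  4.500e-02]
 [ 7.110e-01 -1.000e-04  4.500e-02]
 [ 6.907e-01 -8.370e-02  4.500e-02]
 [ 6.050e-01 -6.100e-02  4.500e-02]] [ 0.65836309 -0.03016322  0.045     ]
```

Run:
```python
from h import *
go(.6585,-.030,.13,1.675)
```

```text
n 4 slide [0.475 1.471 2.945] turn -0.0963 tilt 0.08 at [ 0.598  -0.0408  0.2478] psi 1.2897
```

```bash
python3 -m creep '[{"slide":[0.475,1.47,2.945],"angular":[0,0,-0.0963],"claw":1},{"slide":[0.475,1.47,2.945],"angular":[0,0,-0.0963],"claw":1},{"slide":[0.475,1.47,2.945],"angular":[0,0,-0.0963],"claw":1},{"slide":[0.475,1.47,2.945],"angular":[0,0,-0.0963],"claw":1},{"slide":[0,0,0],"angular":[0,0,0],"claw":0.2},{"slide":[0,0,0],"angular":[0,0,0],"claw":0.2},{"slide":[0,0,0],"angular":[0,0,0],"claw":0.2}]' 40
python3 - <<'E'
from h import *
go(.6585,-.030,.060,1.675)
E
```

```text
t: 2.5
tcp_pos: [0.6588, -0.0315, 0.1314]
tool_rot: [0.671, 0.742, -0.0, 0.0]
force: [0.6, -0.1, 0.5]
finger_gap: 0.613
gripper_force: 0.0
n 2 slide [ 0.075 -0.005  3.572] turn -0.002 tilt 0.06 at [ 0.6588 -0.0315  0.1314] psi 1.671
```

```bash
python3 -m creep '[{"slide":[0.05,0,2.4],"angular":[0,0,0],"claw":0.2},{"slide":[0.05,0,2.4],"angular":[0,0,0],"claw":0.2},{"slide":[0.05,0,2.35],"angular":[0,0,0],"claw":0.2},{"slide":[0,0,0],"angular":[0,0,0],"claw":-1},{"slide":[0,0,0],"angular":[0,0,0],"claw":-1},{"slide":[0,0,0],"angular":[0,0,0],"claw":-1},{"slide":[0,0,0],"angular":[0,0,0],"claw":-1},{"slide":[0,0,0],"angular":[0,0,0],"claw":-1},{"slide":[0,0,0],"angular":[0,0,0],"claw":-1}]' 40
```

```text
t: 3.25
tcp_pos: [0.6578, -0.029, 0.0619]
tool_rot: [0.669, 0.743, -0.001, 0.0]
force: [-4.5, -2.1, 3.6]
finger_gap: 0.157
gripper_force: 40.9
```

```bash
python3 -m creep '[{"slide":[0,0,0],"angular":[0,0,-0.119],"claw":-1},{"slide":[0,0,0],"angular":[0,0,-0.119],"claw":-1},{"slide":[0,0,0],"angular":[0,0,-0.119],"claw":-1},{"slide":[0,0,0],"angular":[0,0,-0.119],"claw":-1},{"slide":[0,0,0],"angular":[0,0,-0.119],"claw":-1},{"slide":[0,0,0],"angular":[0,0,-0.119],"claw":-1},{"slide":[0,0,0],"angular":[0,0,-0.119],"claw":-1},{"slide":[0,0,0],"angular":[0,0,-0.119],"claw":-1},{"slide":[0,0,0],"angular":[0,0,-0.119],"claw":-1},{"slide":[0,0,0],"angular":[0,0,-0.119],"claw":-1}]' 40
python3 -m creep '[{"slide":[0,0,0],"angular":[0,0,0],"claw":-1},{"slide":[0,0,0],"angular":[0,0,0],"claw":0.3},{"slide":[0,0,0],"angular":[0,0,0],"claw":0.3},{"slide":[0,0,0],"angular":[0,0,0],"claw":0.3},{"slide":[0,0,-3],"angular":[0,0,0],"claw":0.3},{"slide":[0,0,-4],"angular":[0,0,0],"claw":0.3},{"slide":[0,0,-4],"angular":[0,0,0],"claw":0.3},{"slide":[0,0,-4],"angular":[0,0,0],"claw":0.3},{"slide":[0,0,-2],"angular":[0,0,0],"claw":1},{"slide":[0,0,0],"angular":[0,0,0],"claw":1}]'
python3 - <<'E'
from h import *
import json
s=manip.sense(); im=viewer.snapshot("wrist");cv2.imwrite("pics/w3.png",im);json.dump({k:np.array(s[k]).tolist() for k in("tcp_pos","tool_rot")},open("w3.json","w"))
W=cam("wrist",s);g=cv2.cvtColor(im,cv2.COLOR_BGR2GRAY)
u=proj(W,[[.6585,-.030,.087]])[0];pm=proj(W,[[.6135,-.0175,.046],[.633,-.0229,.046]]);print(psi(s),s["tcp_pos"],u,pm)
m=np.zeros_like(g);cv2.circle(m,tuple(int(v) for v in u),30,255,-1)
p=((m>0)&(g>150)).astype(np.uint8);n,l,st,ce=cv2.connectedComponentsWithStats(p)
for k in range(1,n):
    if st[k,4]>60:
        ys,xs=np.where(l==k);X=onz(W,np.c_[xs,ys],.087)[:,:2];d=np.linalg.svd(X-X.mean(0),full_matrices=False)[2][0];print(st[k],X.mean(0),np.degrees(np.arctan2(d[1],d[0])))
x,y=int(u[0]),int(u[1]);cv2.imwrite("pics/m3.png",cv2.resize(im[max(y-60,0):y+60,x-80:x+80],(640,480)))
go(.455,-.255,.30,np.pi/2,s=s)
E
```

```text
t: 4.08
tcp_pos: [0.657, -0.0296, 0.0619]
tool_rot: [0.135, 0.991, -0.001, -0.001]
force: [-6.8, -4.7, 4.9]
finger_gap: 0.152
gripper_force: 41.0
t: 4.92
tcp_pos: [0.6629, -0.0283, 0.237]
tool_rot: [0.138, 0.99, -0.0, 0.008]
force: [0.7, -0.5, 0.8]
finger_gap: 0.906
gripper_force: 0.0
2.8652974937323785 [ 0.66289402 -0.02834387  0.23698362] [273.30244819 179.72792921] [[273.26678928 122.79422079]
 [273.4651542  144.05853347]]
[245 187  10  15  72] [ 0.66481713 -0.05374775] 11.618755949915965
n 11 slide [-0.366 -2.977 -0.573] turn 0.1177 tilt 0.88 at [ 0.6629 -0.0283  0.237 ] psi 2.8653
```

View pics/m3.png

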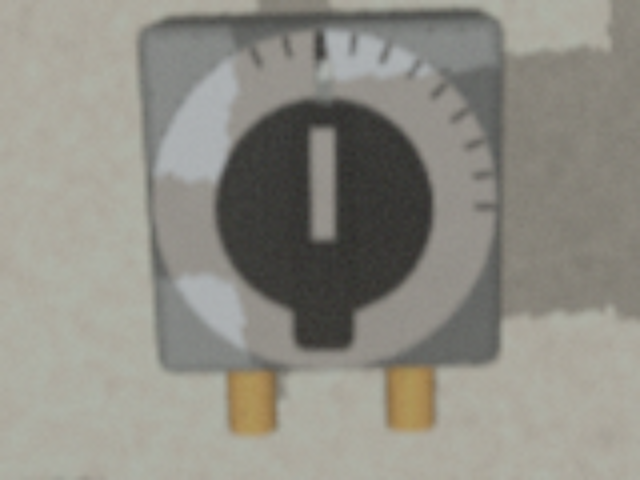

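The knob is at zero: pointer stripe at (323,180) in line with the long mark at (320,47). Now the rack, seen from a second wrist pose.

```bash
python3 -c "
from h import *
go(.47,-.27,.30,1.68,n=10)"
```

```text
n 10 slide [-0.46  -3.236 -0.664] turn 0.1185 tilt 0.54 at [ 0.661  -0.0281  0.2336] psi 2.8652
```

```bash
python3 -m creep '[{"slide":[-0.46,-3.24,-0.66],"angular":[0,0,0.1185],"claw":1},{"slide":[-0.46,-3.24,-0.66],"angular":[0,0,0.1185],"claw":1},{"slide":[-0.46,-3.24,-0.66],"angular":[0,0,0.1185],"claw":1},{"slide":[-0.46,-3.24,-0.66],"angular":[0,0,0.1185],"claw":1},{"slide":[-0.46,-3.24,-0.66],"angular":[0,0,0.1185],"claw":1},{"slide":[-0.46,-3.24,-0.66],"angular":[0,0,0.1185],"claw":1},{"slide":[-0.46,-3.24,-0.66],"angular":[0,0,0.1185],"claw":1},{"slide":[-0.46,-3.24,-0.66],"angular":[0,0,0.1185],"claw":1},{"slide":[-0.46,-3.24,-0.66],"angular":[0,0,0.1185],"claw":1},{"slide":[-0.46,-3.24,-0.66],"angular":[0,0,0.1185],"claw":1}]'
python3 -m creep '[{"slide":[0,0,0],"angular":[0,0,0.1],"claw":1},{"slide":[0,0,0],"angular":[0,0,0],"claw":1},{"slide":[0,0,0],"angular":[0,0,0],"claw":1}]'
python3 - <<'E'
from h import *
import json
s=manip.sense(); im=viewer.snapshot("wrist");cv2.imwrite("pics/w4.png",im);json.dump({k:np.array(s[k]).tolist() for k in("tcp_pos","tool_rot")},open("w4.json","w"))
W=cam("wrist",s);W1=cam("wrist",json.load(open("w1.json")))
print(psi(s),s["qd"])
out=[]
for i,(f,C) in enumerate((("pics/w4.png",W),("pics/w1.png",W1))):
    u=proj(C,[[.473,-.265,.1]])[0].astype(int);x0,y0=max(u[0]-80,0),max(u[1]-90,0);print(f,x0,y0)
    out.append(cv2.resize(cv2.imread(f)[y0:y0+180,x0:x0+160],(400,450),interpolation=cv2.INTER_CUBIC))
cv2.imwrite("pics/m4.png",np.hstack(out))
E
```

```text
t: 5.8
tcp_pos: [0.4656, -0.2709, 0.2937]
tool_rot: [0.67, 0.743, -0.0, -0.001]
force: [-0.6, -0.6, -1.2]
finger_gap: 1.001
gripper_force: 0.0
t: 6.05
tcp_pos: [0.4669, -0.2699, 0.2941]
tool_rot: [0.703, 0.711, 0.0, -0.001]
force: [0.8, 0.4, 0.7]
finger_gap: 0.998
gripper_force: 0.0
1.5818200505361688 [ 0.02273671  0.01162579 -0.01341385 -0.00033083  0.0032335  -0.00369803]
pics/w4.png 202 82
pics/w1.png 176 53
```

View pics/m4.png

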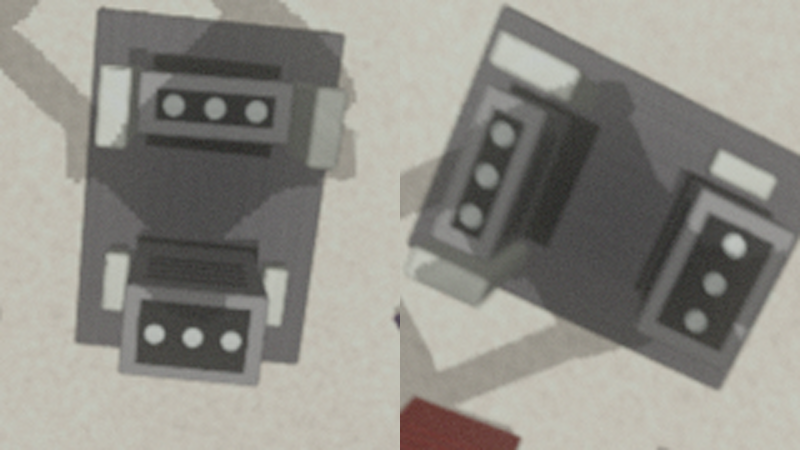

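Rack close-ups (left w4, right w1, scale 2.5). Three contact dots on each top: narrow at (174,105), (215,108), (256,111) and wide at (154,334), (192,338), (231,341) in w4. In w1 they are narrow (502,135), (486,176), (470,216) and wide (735,245), (714,284), (696,321). I triangulate these and refine with detected blobs.

Run:
```python
from h import *
import json
W4=cam("wrist",json.load(open("w4.json")));W1=cam("wrist",json.load(open("w1.json")));T=cam("top")
def ref(f,pts,r=4):
    g=cv2.cvtColor(cv2.imread(f),cv2.COLOR_BGR2GRAY).astype(float);o=[]
    for p in pts:
        x,y=np.round(p).astype(int);w=g[y-r:y+r+1,x-r:x+r+1];w=np.clip(w-(w.min()+w.max())/2,0,None);yy,xx=np.mgrid[y-r:y+r+1,x-r:x+r+1];o.append([(w*xx).sum()/w.sum(),(w*yy).sum()/w.sum()])
    return np.array(o)
a=lambda o,p:np.array(o)+np.array(p)/2.5
N4=ref("pics/w4.png",a((202,82),[(174,105),(215,108),(256,111)]));V4=ref("pics/w4.png",a((202,82),[(154,334),(192,338),(231,341)]))
N1=ref("pics/w1.png",a((176,53),[(102,135),(86,176),(70,216)])[::1]);V1=ref("pics/w1.png",a((176,53),[(335,245),(314,284),(296,321)]))
tp=lambda l:ref("pics/top0.png",np.array([345,215])+np.array(l)/4.,2)
NT=tp([(136,158),(136,131),(136,104)]);VT=tp([(293,169),(294,142),(294,114)])
# w4 order: left = ? world; sort all by world x at z=.1
S=lambda C,P:P[np.argsort(onz(C,P,.1)[:,0])]
for n,A,B,D in(("nar",N4,N1,NT),("wide",V4,V1,VT)):
    A,B,D=S(W4,A),S(W1,B),S(T,D)
    for i in range(3):
        x,e=tri([(W4,A[i]),(W1,B[i])]);x3,e3=tri([(W4,A[i]),(W1,B[i]),(T,D[i])]);print(n,x.round(4),np.round(e,4),"with top",x3.round(4),np.round(e3,4))
    for C,P in((W4,A),(W1,B),(T,D)):
        q=onz(C,P,.1);d=q[2]-q[0];print("  z=.1:",q.mean(0).round(4),"yaw",np.degrees(np.arctan2(d[1],d[0])).round(2),np.linalg.norm(d).round(4))
# rack base corners w4 (z=.01)
q=onz(W4,a((202,82),[(99,9),(344,34),(297,363),(77,342)]),.01);print("rack",q.round(4),q.mean(0))
for u,v in((1,0),(2,3)): d=q[u]-q[v];print(np.degrees(np.arctan2(d[1],d[0])),np.linalg.norm(d))
```

```text
nar [ 0.4603 -0.2171  0.0998] [0.0008 0.0008] with top [ 0.4606 -0.2173  0.1021] [0.0008 0.0009 0.0003]
nar [ 0.4763 -0.2181  0.0993] [0.0008 0.0008] with top [ 0.4766 -0.2184  0.1024] [0.0009 0.0009 0.0004]
nar [ 0.4925 -0.2192  0.0996] [0.0009 0.0009] with top [ 0.4925 -0.2194  0.1024] [0.001  0.0009 0.0003]
  z=.1: [ 0.477  -0.2176  0.1   ] yaw -3.71 0.0323
  z=.1: [ 0.4757 -0.2186  0.1   ] yaw -3.84 0.0322
  z=.1: [ 0.477  -0.2191  0.1   ] yaw -4.32 0.032
wide [ 0.4527 -0.3105  0.1   ] [0.0008 0.0008] with top [ 0.4531 -0.3101  0.1025] [0.0009 0.0008 0.0004]
wide [ 0.4687 -0.312   0.0998] [0.0008 0.0008] with top [ 0.469  -0.3116  0.1018] [0.0008 0.0009 0.0004]
wide [ 0.485  -0.3138  0.0982] [0.0007 0.0007] with top [ 0.4852 -0.3135  0.1001] [0.0007 0.0007 0.0003]
  z=.1: [ 0.4694 -0.3114  0.1   ] yaw -5.13 0.0323
  z=.1: [ 0.4682 -0.3124  0.1   ] yaw -5.38 0.0327
  z=.1: [ 0.4695 -0.3124  0.1   ] yaw -4.67 0.0321
rack [[ 0.4239 -0.1767  0.01  ]
 [ 0.5416 -0.1868  0.01  ]
 [ 0.5267 -0.3548  0.01  ]
 [ 0.4093 -0.3442  0.01  ]] [ 0.47538837 -0.26562859  0.01      ]
-4.931104082752574 0.11815806132239319
-5.123979380641906 0.11789354574067923
```

Heights come out at 0.100 m, as they should be. The wide module is at (0.469, -0.312) with yaw -5°, the narrow one at (0.477, -0.2185) with yaw -4.5°. Before carrying anything I look at the nest from two wrist poses.

```bash
python3 -c "
from h import *
go(.515,.235,.31,1.57,n=14)"
```

```text
n 14 slide [ 3.603  0.362 -0.113] turn 0.0009 tilt 0.08 at [ 0.4673 -0.2696  0.2941] psi 1.5826
```

```bash
cat > snap.py <<'E'
import sys,json
from h import *
n=sys.argv[1]; s=manip.sense(); im=viewer.snapshot("wrist"); cv2.imwrite(f"pics/{n}.png",im); json.dump({k:np.array(s[k]).tolist() for k in("tcp_pos","tool_rot")},open(n+".json","w"))
print(n,s["tcp_pos"].round(4),round(psi(s),4),"qd",np.abs(s["qd"]).max().round(3))
E
python3 -m creep '[{"slide":[3.9,0.37,-0.12],"angular":[0,0,0],"claw":1},{"slide":[3.9,0.37,-0.12],"angular":[0,0,0],"claw":1},{"slide":[3.9,0.37,-0.12],"angular":[0,0,0],"claw":1},{"slide":[3.9,0.37,-0.12],"angular":[0,0,0],"claw":1},{"slide":[3.9,0.37,-0.12],"angular":[0,0,0],"claw":1},{"slide":[3.9,0.37,-0.12],"angular":[0,0,0],"claw":1},{"slide":[3.9,0.37,-0.12],"angular":[0,0,0],"claw":1},{"slide":[3.9,0.37,-0.12],"angular":[0,0,0],"claw":1},{"slide":[3.9,0.37,-0.12],"angular":[0,0,0],"claw":1},{"slide":[3.9,0.37,-0.12],"angular":[0,0,0],"claw":1}]'
python3 -m creep '[{"slide":[0,0,0],"angular":[0,0,0],"claw":1},{"slide":[0,0,0],"angular":[0,0,0],"claw":1}]'
python3 snap.py w5
python3 -m creep '[{"slide":[3.9,0.37,-0.12],"angular":[0,0,0],"claw":1},{"slide":[3.9,0.37,-0.12],"angular":[0,0,0],"claw":1},{"slide":[3.9,0.37,-0.12],"angular":[0,0,0],"claw":1},{"slide":[0,0,0],"angular":[0,0,0],"claw":1},{"slide":[0,0,0],"angular":[0,0,0],"claw":1}]'
python3 snap.py w6
python3 - <<'E'
from h import *
import json
out=[]
for n in("w5","w6"):
    C=cam("wrist",json.load(open(n+".json")));u=proj(C,[[.522,.261,.06]])[0].astype(int);x0,y0=max(u[0]-80,0),max(u[1]-90,0);print(n,u,x0,y0)
    out.append(cv2.resize(cv2.imread(f"pics/{n}.png")[y0:y0+180,x0:x0+160],(400,450),interpolation=cv2.INTER_CUBIC))
cv2.imwrite("pics/m5.png",np.hstack(out))
E
```

```text
t: 6.93
tcp_pos: [0.5005, 0.1235, 0.3064]
tool_rot: [0.702, 0.712, -0.0, -0.0]
force: [0.6, -1.1, 0.2]
finger_gap: 1.002
gripper_force: 0.0
t: 7.1
tcp_pos: [0.5004, 0.1233, 0.3063]
tool_rot: [0.701, 0.713, -0.0, -0.0]
force: [-0.7, 0.8, -0.0]
finger_gap: 1.0
gripper_force: 0.0
w5 [0.5004 0.1233 0.3063] 1.5881 qd 0.066
t: 7.57
tcp_pos: [0.5108, 0.2377, 0.31]
tool_rot: [0.703, 0.711, -0.0, 0.0]
force: [0.5, -0.5, -0.7]
finger_gap: 0.999
gripper_force: 0.0
w6 [0.5108 0.2377 0.31  ] 1.5826 qd 0.044
w5 [299  38] 219 0
w6 [286 147] 206 57
```

View pics/m5.png

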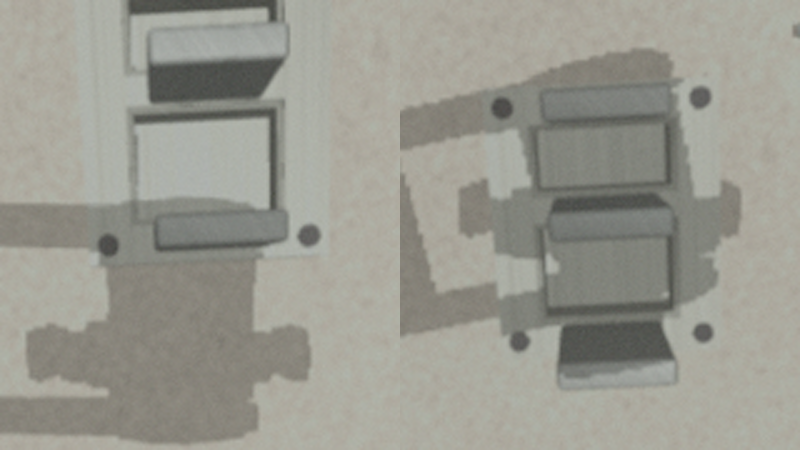

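Nest (left w5, right w6, scale 2.5). Block screws in w6 are at (502,107), (700,97), (519,341), (703,332), and the two lower ones in w5 are at (108,245), (309,236). The narrow pocket is the upper one at (602,157), the wide one at (610,273), with the cheeks between them.

Run:
```python
from h import *
import json
W5,W6=[cam("wrist",json.load(open(n+".json"))) for n in("w5","w6")];T=cam("top")
def ref(f,pts,r=5):
    g=cv2.cvtColor(cv2.imread(f),cv2.COLOR_BGR2GRAY).astype(float);o=[]
    for p in pts:
        x,y=np.round(p).astype(int);w=g[y-r:y+r+1,x-r:x+r+1];w=np.clip((w.min()+np.median(w))/2-w,0,None);yy,xx=np.mgrid[y-r:y+r+1,x-r:x+r+1];o.append([(w*xx).sum()/w.sum(),(w*yy).sum()/w.sum()])
    return np.array(o)
a6=np.array([206,57])+np.array([(102,107),(300,97),(119,341),(303,332)])/2.5;a5=np.array([219,0])+np.array([(108,245),(309,236)])/2.5
r6=ref("pics/w6.png",a6);r5=ref("pics/w5.png",a5);print((r6-a6).round(1).tolist(),(r5-a5).round(1).tolist())
rT=np.array([130,196])+np.array([(110,84),(288,70),(114,229),(295,216)])/4.  # top view: UL,UR,LL,LR
for i in range(2): print("screw",tri([(W6,r6[2+i]),(W5,r5[i])]))
q=onz(W6,r6,.04);print(q.round(4),"c",q.mean(0).round(4))
yaw=[np.degrees(np.arctan2(*(q[u]-q[v])[[1,0]])) for u,v in((1,0),(3,2))];print("x yaw",yaw,[np.degrees(np.arctan2(*(q[u]-q[v])[[1,0]]))-90 for u,v in((0,2),(1,3))],[np.linalg.norm(q[u]-q[v]).round(4) for u,v in((1,0),(3,2),(0,2),(1,3))])
qt=onz(T,rT,.04);print("top",qt.round(4),qt.mean(0).round(4))
# pocket rims
for nm,P in(("narrow rim",[(136,123),(268,119),(270,185),(139,192)]),("wide rim right/bottom",[(145,230),(270,232),(276,312),(148,318)])):
    p=onz(W6,np.array([206,57])+np.array(P)/2.5,.04);print(nm,p.round(4)[:,:2].tolist(),p.mean(0).round(4))
yw=np.radians(np.mean(yaw));c=q.mean(0)[:2];Rm=np.array([[np.cos(yw),-np.sin(yw)],[np.sin(yw),np.cos(yw)]])
print("wide pocket",c+Rm@[0,-.023],"narrow",c+Rm@[0,.031])
go(.469,-.312,.20,1.4835)
```

```text
[[-0.5, 0.0], [-0.3, -0.2], [-0.3, -0.4], [-0.4, -0.2]] [[-0.1, -0.2], [-0.6, -0.6]]
screw (array([0.48196259, 0.20192218, 0.04045788]), [np.float64(0.00013748668668126738), np.float64(0.00013748668668135734)])
screw (array([0.57379169, 0.20769732, 0.04152949]), [np.float64(1.3688424018017983e-05), np.float64(1.3688424018251503e-05)])
[[0.4745 0.3139 0.04  ]
 [0.5669 0.3196 0.04  ]
 [0.4818 0.2018 0.04  ]
 [0.574  0.2073 0.04  ]] c [0.5243 0.2606 0.04  ]
x yaw [np.float64(3.508393302975807), np.float64(3.420581126532287)] [np.float64(3.7374568824357937), np.float64(3.638171655484385)] [np.float64(0.0926), np.float64(0.0924), np.float64(0.1123), np.float64(0.1124)]
top [[0.5657 0.319  0.04  ]
 [0.5731 0.207  0.04  ]
 [0.4747 0.3134 0.04  ]
 [0.4814 0.201  0.04  ]] [0.5237 0.2601 0.04  ]
narrow rim [[0.4909, 0.3069], [0.5528, 0.3094], [0.555, 0.2792], [0.4923, 0.2752]] [0.5227 0.2927 0.04  ]
wide rim right/bottom [[0.4952, 0.2571], [0.5559, 0.2568], [0.5605, 0.2172], [0.4967, 0.2134]] [0.5271 0.2361 0.04  ]
wide pocket [0.5256925  0.23769072] narrow [0.52242928 0.29159203]
n 14 slide [-3.928 -0.159  0.786] turn 0.0069 tilt 0.1 at [0.5106 0.2365 0.31  ] psi 1.5807
```

Screw height 0.040 ✓, spacing consistent. The nest is at (0.524, 0.2604) with yaw 3.55°. Now I grasp the wide module.

```bash
python3 -m creep '[{"slide":[-3.93,-0.16,0.4],"angular":[0,0,0.007],"claw":1},{"slide":[-3.93,-0.16,0.4],"angular":[0,0,0.007],"claw":1},{"slide":[-3.93,-0.16,0.4],"angular":[0,0,0.007],"claw":1},{"slide":[-3.93,-0.16,0.4],"angular":[0,0,0.007],"claw":1},{"slide":[-3.93,-0.16,0.4],"angular":[0,0,0.007],"claw":1},{"slide":[-3.93,-0.16,0.4],"angular":[0,0,0.007],"claw":1},{"slide":[-3.93,-0.16,0.4],"angular":[0,0,0.007],"claw":1},{"slide":[-3.93,-0.16,0.4],"angular":[0,0,0.007],"claw":1},{"slide":[-3.93,-0.16,0.4],"angular":[0,0,0.007],"claw":1},{"slide":[-3.93,-0.16,0.4],"angular":[0,0,0.007],"claw":1}]'
python3 -m creep '[{"slide":[-3.93,-0.16,1],"angular":[0,0,0.007],"claw":1},{"slide":[-3.93,-0.16,1],"angular":[0,0,0.007],"claw":1},{"slide":[-3.93,-0.16,1],"angular":[0,0,0.007],"claw":1},{"slide":[-3.93,-0.16,1],"angular":[0,0,0.007],"claw":1},{"slide":[0,0,2],"angular":[0,0,0],"claw":1},{"slide":[0,0,0],"angular":[0,0,0],"claw":1},{"slide":[0,0,0],"angular":[0,0,0],"claw":1}]'
python3 -c "
from h import *
go(.469,-.312,.13,1.4835,n=3)"
```

```text
t: 8.45
tcp_pos: [0.4838, -0.1588, 0.2704]
tool_rot: [0.729, 0.684, -0.0, -0.0]
force: [0.6, -0.5, 0.8]
finger_gap: 1.004
gripper_force: 0.0
t: 9.03
tcp_pos: [0.4657, -0.3119, 0.2095]
tool_rot: [0.739, 0.674, -0.0, -0.002]
force: [0.4, 0.1, 0.7]
finger_gap: 1.001
gripper_force: 0.0
n 3 slide [0.005 0.11  2.649] turn -0.0016 tilt 0.28 at [ 0.4657 -0.3119  0.2095] psi 1.4787
```

```bash
python3 -m creep '[{"slide":[0,0.11,2.6],"angular":[0,0,0],"claw":1},{"slide":[0,0.11,2.6],"angular":[0,0,0],"claw":1},{"slide":[0,0.11,2.6],"angular":[0,0,0],"claw":1},{"slide":[0,0,0],"angular":[0,0,0],"claw":1},{"slide":[0,0,0],"angular":[0,0,0],"claw":1}]' 40
python3 snap.py w7
python3 - <<'E'
from h import *
import json
go(.469,-.312,.061,1.4835,n=3)
C=cam("wrist",json.load(open("w7.json")));print(proj(C,[[.469,-.312,.1]]))
E
```

```text
t: 9.45
tcp_pos: [0.471, -0.3105, 0.1328]
tool_rot: [0.737, 0.675, -0.0, -0.001]
force: [-0.6, -0.3, 1.2]
finger_gap: 1.0
gripper_force: 0.0
w7 [ 0.471  -0.3105  0.1328] 1.4832 qd 0.04
n 3 slide [-0.026 -0.097  2.432] turn -0.0002 tilt 0.06 at [ 0.472  -0.3115  0.134 ] psi 1.483
[[272.82609013 237.3127565 ]]
```

View pics/w7.png

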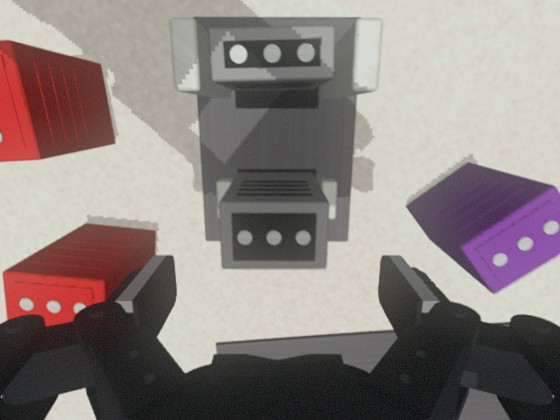

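The module's centre dot is at (274,237), predicted (272.8,237.3), and the fingers straddle it at (150,300) and (410,300). Descending.

```bash
python3 -m creep '[{"slide":[-0.03,-0.07,2.4],"angular":[0,0,0],"claw":1},{"slide":[-0.02,-0.07,2.4],"angular":[0,0,0],"claw":1},{"slide":[0,-0.06,2.4],"angular":[0,0,0],"claw":1},{"slide":[0,0,0],"angular":[0,0,0],"claw":-1},{"slide":[0,0,0],"angular":[0,0,0],"claw":-1},{"slide":[0,0,0],"angular":[0,0,0],"claw":-1},{"slide":[0,0,0],"angular":[0,0,0],"claw":-1},{"slide":[0,0,0],"angular":[0,0,0],"claw":-1},{"slide":[0,0,0],"angular":[0,0,0],"claw":-1}]' 45
python3 -m creep '[{"slide":[0,0,-0.5],"angular":[0,0,0],"claw":-1},{"slide":[0,0,-1],"angular":[0,0,0],"claw":-1},{"slide":[0,0,-2],"angular":[0,0,0],"claw":-1},{"slide":[0,0,-3],"angular":[0,0,0],"claw":-1},{"slide":[0,0,-3],"angular":[0,0,0],"claw":-1},{"slide":[0,0,-3],"angular":[0,0,0],"claw":-1},{"slide":[0,0,-2],"angular":[0,0,0],"claw":-1},{"slide":[0,0,0],"angular":[0,0,0],"claw":-1}]'
python3 -c "
from h import *
go(.5255,.2375,.215,1.5708+.062)"
```

```text
t: 10.25
tcp_pos: [0.4705, -0.3129, 0.0624]
tool_rot: [0.738, 0.675, 0.0, 0.002]
force: [-0.4, 0.4, 5.3]
finger_gap: 0.7
gripper_force: 49.8
t: 10.92
tcp_pos: [0.4717, -0.314, 0.211]
tool_rot: [0.738, 0.675, 0.0, 0.005]
force: [-0.0, -0.0, -1.7]
finger_gap: 0.699
gripper_force: 49.7
n 14 slide [ 3.949  0.311 -0.029] turn -0.0108 tilt 0.6 at [ 0.4717 -0.314   0.211 ] psi 1.4821
```

Held: gap 0.70 × 85 = 59.5 mm. Carrying it to the nest.

```bash
python3 -m creep '[{"slide":[2,0.16,0],"angular":[0,0,-0.011],"claw":-1},{"slide":[3.95,0.31,0],"angular":[0,0,-0.011],"claw":-1},{"slide":[3.95,0.31,0],"angular":[0,0,-0.011],"claw":-1},{"slide":[3.95,0.31,0],"angular":[0,0,-0.011],"claw":-1},{"slide":[3.95,0.31,0],"angular":[0,0,-0.011],"claw":-1},{"slide":[3.95,0.31,0],"angular":[0,0,-0.011],"claw":-1},{"slide":[3.95,0.31,0],"angular":[0,0,-0.011],"claw":-1},{"slide":[3.95,0.31,0],"angular":[0,0,-0.011],"claw":-1},{"slide":[3.95,0.31,0],"angular":[0,0,-0.011],"claw":-1},{"slide":[3.95,0.31,0],"angular":[0,0,-0.011],"claw":-1}]'
python3 -m creep '[{"slide":[3.95,0.31,0],"angular":[0,0,-0.011],"claw":-1},{"slide":[3.95,0.31,0],"angular":[0,0,-0.011],"claw":-1},{"slide":[3.95,0.31,0],"angular":[0,0,-0.011],"claw":-1},{"slide":[3,0.24,0],"angular":[0,0,-0.005],"claw":-1},{"slide":[2,0.16,0],"angular":[0,0,-0.005],"claw":-1},{"slide":[1,0.08,0],"angular":[0,0,0],"claw":-1},{"slide":[0,0,0],"angular":[0,0,0],"claw":-1},{"slide":[0,0,0],"angular":[0,0,0],"claw":-1},{"slide":[0,0,0],"angular":[0,0,0],"claw":-1}]'
python3 snap.py w8
python3 - <<'E'
from h import *
import json
go(.5255,.2375,.150,1.5708+.062,n=3)
print(manip.sense()["finger_gap"])
C=cam("wrist",json.load(open("w8.json")));print(proj(C,[[.4745,.3139,.04],[.5669,.3196,.04]]))
E
```

```text
t: 11.75
tcp_pos: [0.5115, 0.0639, 0.2046]
tool_rot: [0.699, 0.715, -0.001, -0.001]
force: [1.2, -0.7, -3.0]
finger_gap: 0.694
gripper_force: 49.5
t: 12.5
tcp_pos: [0.5192, 0.2394, 0.2051]
tool_rot: [0.684, 0.729, -0.001, -0.0]
force: [0.1, 0.8, -2.4]
finger_gap: 0.696
gripper_force: 49.5
w8 [0.5192 0.2394 0.2051] 1.6339 qd 0.013
n 3 slide [-0.07   0.198  1.842] turn 0.0001 tilt 0.08 at [0.5194 0.2392 0.2053] psi 1.6332
0.6962104339116951
[[230.781596    96.28750638]
 [337.3123829   96.38890901]]
```

View pics/w8.png

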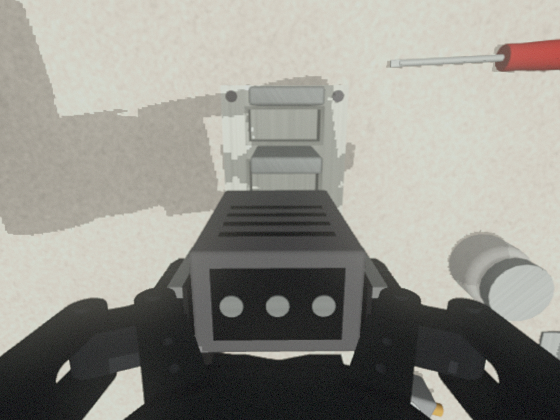

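The wide module is held level: its dots are at (231,306), (277,306), (324,305). The nest screws at (231,96) and (338,96) match the prediction within 1 px. That was my last picture to view, so from here on I use numbers only.

```bash
cat > dots.py <<'E'
import sys,json
from h import *
def dots(img,box,lo=100,amin=100,amax=900,up=2):
    """light round contact dots in box (x0,y0,x1,y1)"""
    g=cv2.cvtColor(img,cv2.COLOR_BGR2GRAY)[box[1]:box[3],box[0]:box[2]]
    n,l,st,ce=cv2.connectedComponentsWithStats((g>lo).astype(np.uint8)); o=[]
    for k in range(1,n):
        x,y,w,h,a=st[k]
        if amin<a<amax and .6<w/h<1.6 and a>.6*w*h and x>0 and y>0 and x+w<g.shape[1] and y+h<g.shape[0]: o.append(ce[k]+[box[0],box[1]])
    return np.array(o)
E
python3 - <<'E'
from dots import *
s=json.load(open("w8.json"));C=cam("wrist",s);im=cv2.imread("pics/w8.png")
d=dots(im,(205,270,350,340));print(d.round(1))
Rt=R.from_quat(s["tool_rot"]).as_matrix()
for z in(.239,.2441,.249):
    q=(onz(C,d,z)-s["tcp_pos"])@Rt;print(z,q.round(4).tolist(),"mean",q.mean(0).round(4))
E
```

```text
[[231.  306.2]
 [277.1 305.9]
 [323.3 305.7]]
0.239 [[-0.0027, -0.0165, -0.0339], [-0.0026, 0.0005, -0.0339], [-0.0025, 0.0175, -0.0339]] mean [-0.0026  0.0005 -0.0339]
0.2441 [[0.0006, -0.0157, -0.039], [0.0007, 0.0005, -0.039], [0.0008, 0.0167, -0.0391]] mean [ 0.0007  0.0005 -0.039 ]
0.249 [[0.0037, -0.0149, -0.0439], [0.0038, 0.0005, -0.0439], [0.0039, 0.016, -0.044]] mean [ 0.0038  0.0005 -0.0439]
```

```bash
python3 -m creep '[{"slide":[-0.1,0.2,1],"angular":[0,0,0],"claw":-1},{"slide":[-0.1,0.2,1],"angular":[0,0,0],"claw":-1},{"slide":[-0.06,0.2,1],"angular":[0,0,0],"claw":-1},{"slide":[0,0,0],"angular":[0,0,0],"claw":-1},{"slide":[0,0,0],"angular":[0,0,0],"claw":-1},{"slide":[0,0,0],"angular":[0,0,0],"claw":-1}]'
python3 -c "
from h import *
go(.5253,.237,.061,1.5708+.062,n=8)"
```

```text
t: 13.05
tcp_pos: [0.5258, 0.2385, 0.1752]
tool_rot: [0.684, 0.729, -0.0, -0.0]
force: [0.5, 0.3, -2.8]
finger_gap: 0.695
gripper_force: 49.5
n 8 slide [-0.018 -0.007  1.428] turn 0.0002 tilt 0.04 at [0.5258 0.2385 0.1752] psi 1.6346
```

```bash
python3 -m creep '[{"slide":[-0.03,-0.01,1.5],"angular":[0,0,0],"claw":-1},{"slide":[-0.03,-0.01,1.5],"angular":[0,0,0],"claw":-1},{"slide":[-0.03,-0.01,1.5],"angular":[0,0,0],"claw":-1},{"slide":[-0.03,0,1.5],"angular":[0,0,0],"claw":-1},{"slide":[-0.03,0,1.2],"angular":[0,0,0],"claw":-1},{"slide":[0,0,0],"angular":[0,0,0],"claw":-1},{"slide":[0,0,0],"angular":[0,0,0],"claw":-1},{"slide":[0,0,0],"angular":[0,0,0],"claw":-1}]'
python3 -c "
from h import *
go(.5253,.237,.061,1.5708+.062,n=8)"
```

```text
t: 13.72
tcp_pos: [0.5264, 0.2374, 0.1045]
tool_rot: [0.684, 0.729, 0.001, 0.001]
force: [0.2, 0.6, -2.3]
finger_gap: 0.699
gripper_force: 49.5
n 8 slide [-0.005 -0.014  0.544] turn 0.0003 tilt 0.11 at [0.5264 0.2374 0.1045] psi 1.6351
```

```bash
python3 -m creep '[{"slide":[-0.02,-0.05,0.6],"angular":[0,0,0],"claw":-1},{"slide":[-0.02,-0.05,0.6],"angular":[0,0,0],"claw":-1},{"slide":[0,0,0.6],"angular":[0,0,0],"claw":-1},{"slide":[0,0,0],"angular":[0,0,0],"claw":-1},{"slide":[0,0,0],"angular":[0,0,0],"claw":-1}]'
python3 -m creep '[{"slide":[0,0,0.6],"angular":[0,0,0],"claw":-1},{"slide":[0,0,0.6],"angular":[0,0,0],"claw":-1},{"slide":[0,0,0.6],"angular":[0,0,0],"claw":-1},{"slide":[0,0,0],"angular":[0,0,0],"claw":-1},{"slide":[0,0,0],"angular":[0,0,0],"claw":-1}]'
python3 -c "
from h import *
go(.5253,.237,.061,1.5708+.062,n=2)"
```

```text
t: 14.13
tcp_pos: [0.5243, 0.2366, 0.0852]
tool_rot: [0.684, 0.729, -0.0, -0.0]
force: [-0.5, -0.1, -2.9]
finger_gap: 0.699
gripper_force: 49.5
t: 14.55
tcp_pos: [0.5243, 0.2366, 0.067]
tool_rot: [0.684, 0.729, -0.0, -0.0]
force: [-0.5, -0.6, -2.6]
finger_gap: 0.695
gripper_force: 49.5
n 2 slide [0.018 0.052 0.298] turn 0.0011 tilt 0.07 at [0.5243 0.2366 0.067 ] psi 1.6349
```

```bash
python3 -m creep '[{"slide":[0,0,0.2],"angular":[0,0,0],"claw":-1},{"slide":[0,0,0.2],"angular":[0,0,0],"claw":-1},{"slide":[0,0,0.1],"angular":[0,0,0],"claw":-1},{"slide":[0,0,0],"angular":[0,0,0],"claw":-1},{"slide":[0,0,0],"angular":[0,0,0],"claw":-1}]'
```

```text
t: 14.97
tcp_pos: [0.5246, 0.2367, 0.0627]
tool_rot: [0.684, 0.729, 0.0, 0.0]
force: [0.0, -0.4, -2.7]
finger_gap: 0.699
gripper_force: 49.5
```

```bash
python3 -m creep '[{"slide":[0,0,0.1],"angular":[0,0,0],"claw":-1},{"slide":[0,0,0.1],"angular":[0,0,0],"claw":-1},{"slide":[0,0,0],"angular":[0,0,0],"claw":-1},{"slide":[0,0,0],"angular":[0,0,0],"claw":-1}]'
```

```text
t: 15.3
tcp_pos: [0.5246, 0.2367, 0.0624]
tool_rot: [0.684, 0.73, 0.0, 0.0]
force: [-3.3, -0.3, 8.7]
finger_gap: 0.695
gripper_force: 50.7
```

Floor contact (+11 N) at the grasp height: seated. I release and retreat.

```bash
python3 -m creep '[{"slide":[0,0,0],"angular":[0,0,0],"claw":0.9},{"slide":[0,0,0],"angular":[0,0,0],"claw":0.9},{"slide":[0,0,0],"angular":[0,0,0],"claw":0.9},{"slide":[0,0,-1],"angular":[0,0,0],"claw":0.9},{"slide":[0,0,-2],"angular":[0,0,0],"claw":0.9},{"slide":[0,0,-4],"angular":[0,0,0],"claw":0.9},{"slide":[0,0,-4],"angular":[0,0,0],"claw":0.9},{"slide":[0,0,-4],"angular":[0,0,0],"claw":0.9},{"slide":[0,0,-4],"angular":[0,0,0],"claw":0.9},{"slide":[0,0,-1],"angular":[0,0,0],"claw":0.9}]'
python3 -m creep '[{"slide":[0,0,0],"angular":[0,0,0],"claw":0.9},{"slide":[0,0,0],"angular":[0,0,0],"claw":0.9}]'
python3 snap.py w9
python3 - <<'E'
from dots import *
s=json.load(open("w9.json"));C=cam("wrist",s);im=cv2.imread("pics/w9.png")
u=proj(C,[[.5255,.2375,.1]])[0].astype(int);d=dots(im,(u[0]-50,u[1]-25,u[0]+50,u[1]+25),amin=40);q=onz(C,d,.1);print(u,d.round(1).tolist(),q.round(4).tolist(),q.mean(0).round(4))
e=q[np.argmax(q[:,0])]-q[np.argmin(q[:,0])];print(np.degrees(np.arctan2(e[1],e[0])),np.linalg.norm(e))
# transit to above narrow module, fingers along rack y: psi=-4.5deg
go(.4768,-.2185,.2,-.0785)
E
```

```text
t: 16.13
tcp_pos: [0.528, 0.2376, 0.2684]
tool_rot: [0.684, 0.73, 0.006, 0.004]
force: [1.1, 1.0, 0.0]
finger_gap: 0.952
gripper_force: 0.0
t: 16.3
tcp_pos: [0.5243, 0.2366, 0.2611]
tool_rot: [0.684, 0.729, 0.0, 0.0]
force: [-0.2, -0.1, 0.2]
finger_gap: 0.955
gripper_force: 0.0
w9 [0.5243 0.2366 0.2611] 1.635 qd 0.045
[277 183] [[275.7, 183.0], [293.4, 183.1], [258.4, 183.3]] [[0.5237, 0.2379, 0.1], [0.5399, 0.2388, 0.1], [0.5078, 0.2365, 0.1]] [0.5238 0.2377 0.1   ]
4.005747788859147 0.032241887946980144
n 15 slide [-2.784  2.044  0.397] turn 0.1142 tilt 0.14 at [0.5234 0.2364 0.2595] psi 1.635
```

The wide module is home: dots at the 0.100 m plane with 32.2 mm spacing, centre (0.524, 0.238), yaw 4°. Now the narrow one.

```bash
python3 -m creep '[{"slide":[-2.785,2.045,0],"angular":[0,0,0.1142],"claw":0.5},{"slide":[-2.785,2.045,0],"angular":[0,0,0.1142],"claw":0.5},{"slide":[-2.785,2.045,0],"angular":[0,0,0.1142],"claw":0.5},{"slide":[-2.785,2.045,0],"angular":[0,0,0.1142],"claw":0.5},{"slide":[-2.785,2.045,0.3],"angular":[0,0,0.1142],"claw":0.5},{"slide":[-2.785,2.045,0.3],"angular":[0,0,0.1142],"claw":0.5},{"slide":[-2.785,2.045,0.3],"angular":[0,0,0.1142],"claw":0.5},{"slide":[-2.785,2.045,0.3],"angular":[0,0,0.1142],"claw":0.5},{"slide":[-2.785,2.045,0.4],"angular":[0,0,0.1142],"claw":0.5},{"slide":[-2.785,2.045,0.4],"angular":[0,0,0.1142],"claw":0.5}]'
python3 -m creep '[{"slide":[-2.785,2.045,0.8],"angular":[0,0,0.1142],"claw":0.3},{"slide":[-2.785,2.045,0.8],"angular":[0,0,0.1142],"claw":0.3},{"slide":[-2.785,2.045,0.8],"angular":[0,0,0.1142],"claw":0.3},{"slide":[-2.785,2.045,0.8],"angular":[0,0,0.1142],"claw":0.3},{"slide":[-2.785,2.045,0.8],"angular":[0,0,0.1142],"claw":0.3},{"slide":[0,0,0],"angular":[0,0,0],"claw":0.3},{"slide":[0,0,0],"angular":[0,0,0],"claw":0.3},{"slide":[0,0,0],"angular":[0,0,0],"claw":0.3}]'
python3 snap.py w10
python3 - <<'E'
from dots import *
s=json.load(open("w10.json"));C=cam("wrist",s);im=cv2.imread("pics/w10.png")
u=proj(C,[[.4768,-.2185,.1]])[0].astype(int);d=dots(im,(u[0]-50,u[1]-60,u[0]+50,u[1]+60),amin=40);print(u,d.round(1).tolist());q=onz(C,d,.1);print(q.round(4).tolist(),q.mean(0).round(4))
go(.4768,-.2185,.12,-.0785,n=3)
E
```

```text
t: 17.18
tcp_pos: [0.5831, -0.0866, 0.2373]
tool_rot: [0.97, 0.241, -0.002, -0.001]
force: [0.3, -0.6, -0.8]
finger_gap: 0.754
gripper_force: 0.0
t: 17.85
tcp_pos: [0.4776, -0.2179, 0.1992]
tool_rot: [0.999, -0.039, -0.001, -0.001]
force: [0.5, 0.7, -0.2]
finger_gap: 0.648
gripper_force: 0.0
w10 [ 0.4776 -0.2179  0.1992] -0.0779 qd 0.027
[278 203] [[276.8, 183.0], [277.1, 204.3], [277.3, 224.8]]
[[0.4925, -0.2186, 0.1], [0.4763, -0.2175, 0.1], [0.4601, -0.2164, 0.1]] [ 0.4763 -0.2175  0.1   ]
n 3 slide [-0.049  0.03   2.657] turn 0.0006 tilt 0.1 at [ 0.4783 -0.2177  0.1997] psi -0.0768
```

Dots confirm (0.476, -0.2175). Descending onto its wide faces.

```bash
python3 -m creep '[{"slide":[-0.06,0,2.7],"angular":[0,0,0],"claw":0.3},{"slide":[-0.06,0,2.7],"angular":[0,0,0],"claw":0.3},{"slide":[-0.04,0,2.7],"angular":[0,0,0],"claw":0.3},{"slide":[0,0,2.7],"angular":[0,0,0],"claw":0.3},{"slide":[0,0,2.7],"angular":[0,0,0],"claw":0.3},{"slide":[0,0,0],"angular":[0,0,0],"claw":0.3},{"slide":[0,0,0],"angular":[0,0,0],"claw":-1},{"slide":[0,0,0],"angular":[0,0,0],"claw":-1},{"slide":[0,0,0],"angular":[0,0,0],"claw":-1},{"slide":[0,0,0],"angular":[0,0,0],"claw":-1}]' 45
python3 -m creep '[{"slide":[0,0,0],"angular":[0,0,0],"claw":-1},{"slide":[0,0,0],"angular":[0,0,0],"claw":-1},{"slide":[0,0,0],"angular":[0,0,0],"claw":-1}]'
```

```text
t: 18.73
tcp_pos: [0.4776, -0.2187, 0.0672]
tool_rot: [0.999, -0.039, 0.001, 0.001]
force: [0.1, 0.0, -0.8]
finger_gap: 0.27
gripper_force: 46.0
t: 18.98
tcp_pos: [0.4774, -0.2188, 0.0671]
tool_rot: [0.999, -0.039, 0.001, 0.001]
force: [0.3, 0.8, 7.6]
finger_gap: 0.276
gripper_force: 47.1
```

```bash
python3 -m creep '[{"slide":[0,0,-0.5],"angular":[0,0,0],"claw":-1},{"slide":[0,0,-1.5],"angular":[0,0,0],"claw":-1},{"slide":[0,0,-3],"angular":[0,0,0],"claw":-1},{"slide":[0,0,-3],"angular":[0,0,0],"claw":-1},{"slide":[0,0,-3],"angular":[0,0,0],"claw":-1},{"slide":[0,0,-2],"angular":[0,0,0],"claw":-1},{"slide":[0,0,0],"angular":[0,0,0],"claw":-1}]'
python3 -c "
from h import *
go(.485,-.04,.15,0,n=6)"
```

```text
t: 19.57
tcp_pos: [0.4787, -0.22, 0.2003]
tool_rot: [0.999, -0.039, 0.004, 0.003]
force: [0.5, -0.4, -1.3]
finger_gap: 0.275
gripper_force: 46.1
n 6 slide [-0.031 -3.002  0.838] turn -0.013 tilt 0.56 at [ 0.4787 -0.22    0.2003] psi -0.078
```

```bash
python3 -m creep '[{"slide":[0,-2,0],"angular":[0,0,-0.013],"claw":-1},{"slide":[0,-3.5,0],"angular":[0,0,-0.013],"claw":-1},{"slide":[0,-3.5,0.5],"angular":[0,0,-0.013],"claw":-1},{"slide":[0,-3.5,1.5],"angular":[0,0,-0.013],"claw":-1},{"slide":[0,-3.5,1.5],"angular":[0,0,-0.013],"claw":-1},{"slide":[0,-2,1.5],"angular":[0,0,-0.013],"claw":-1},{"slide":[0,0,0],"angular":[0,0,0],"claw":-1},{"slide":[0,0,0],"angular":[0,0,0],"claw":-1},{"slide":[0,0,0],"angular":[0,0,0],"claw":-1}]'
python3 snap.py w11
python3 - <<'E'
from dots import *
go(.482,-.04,.060,0,n=6)
# mat outline in the top view, z=.003
im=cv2.imread("pics/top0.png");g=cv2.cvtColor(im,cv2.COLOR_BGR2GRAY)[225:280,270:330]
cs,_=cv2.findContours((g<50).astype(np.uint8),cv2.RETR_EXTERNAL,cv2.CHAIN_APPROX_NONE);b=cv2.boxPoints(cv2.minAreaRect(max(cs,key=len)))+[270,225];q=onz(cam("top"),b,.003);print(q.round(3)[:,:2].tolist(),q.mean(0))
E
```

```text
t: 20.32
tcp_pos: [0.4849, -0.0391, 0.1455]
tool_rot: [1.0, 0.0, 0.0, 0.0]
force: [-0.2, 0.1, -1.4]
finger_gap: 0.276
gripper_force: 46.0
w11 [ 0.4849 -0.0391  0.1455] 0.0001 qd 0.022
n 6 slide [-0.055  0.007  1.431] turn -0.0002 tilt 0.08 at [ 0.4853 -0.0396  0.1459] psi -0.0009
[[0.428, 0.021], [0.535, 0.014], [0.527, -0.096], [0.42, -0.087]] [ 0.47764305 -0.03693946  0.003     ]
```

```bash
python3 -m creep '[{"slide":[0,0,1.5],"angular":[0,0,0],"claw":-1},{"slide":[0,0,1.9],"angular":[0,0,0],"claw":-1},{"slide":[0,0,1.9],"angular":[0,0,0],"claw":-1},{"slide":[0,0,1.5],"angular":[0,0,0],"claw":-1},{"slide":[0,0,1],"angular":[0,0,0],"claw":-1},{"slide":[0,0,0.4],"angular":[0,0,0],"claw":-1},{"slide":[0,0,0],"angular":[0,0,0],"claw":-1},{"slide":[0,0,0],"angular":[0,0,0],"claw":-1}]'
python3 -m creep '[{"slide":[0,0,0.15],"angular":[0,0,0],"claw":-1},{"slide":[0,0,0.15],"angular":[0,0,0],"claw":-1},{"slide":[0,0,0],"angular":[0,0,0],"claw":-1},{"slide":[0,0,0],"angular":[0,0,0],"claw":-1}]'
```

```text
t: 21.03
tcp_pos: [0.4852, -0.0392, 0.0641]
tool_rot: [1.0, -0.0, 0.001, 0.0]
force: [0.1, -0.1, -1.8]
finger_gap: 0.28
gripper_force: 46.1
t: 21.37
tcp_pos: [0.4848, -0.0385, 0.061]
tool_rot: [1.0, 0.0, 0.0, 0.0]
force: [-0.0, 0.3, -1.0]
finger_gap: 0.276
gripper_force: 46.1
```

```bash
python3 -m creep '[{"slide":[0,0,0.1],"angular":[0,0,0],"claw":-1},{"slide":[0,0,0.05],"angular":[0,0,0],"claw":-1},{"slide":[0,0,0],"angular":[0,0,0],"claw":-1},{"slide":[0,0,0],"angular":[0,0,0],"claw":-1}]'
```

```text
t: 21.7
tcp_pos: [0.4849, -0.0385, 0.0601]
tool_rot: [1.0, 0.0, 0.001, 0.0]
force: [-0.5, 1.4, 7.4]
finger_gap: 0.273
gripper_force: 47.2
```

Contact on the mat. I release it, rise, turn a quarter and look.

```bash
python3 -m creep '[{"slide":[0,0,0],"angular":[0,0,0],"claw":0.4},{"slide":[0,0,0],"angular":[0,0,0],"claw":0.4},{"slide":[0,0,0],"angular":[0,0,0],"claw":0.4},{"slide":[0,0,0],"angular":[0,0,0],"claw":0.4},{"slide":[0,0,-2],"angular":[0,0,0],"claw":0.4},{"slide":[0,0,-3.5],"angular":[0,0,0],"claw":0.4},{"slide":[0,0,-3.5],"angular":[0,0,0],"claw":0.4},{"slide":[0,0,-3],"angular":[0,0,0],"claw":1},{"slide":[0,0,-2],"angular":[0,0,-0.1],"claw":1},{"slide":[0,0,0],"angular":[0,0,-0.122],"claw":1}]'
python3 -m creep '[{"slide":[0,0,0],"angular":[0,0,-0.1225],"claw":1},{"slide":[0,0,0],"angular":[0,0,-0.1225],"claw":1},{"slide":[0,0,0],"angular":[0,0,-0.1225],"claw":1},{"slide":[0,0,0],"angular":[0,0,-0.1225],"claw":1},{"slide":[0,0,0],"angular":[0,0,-0.1225],"claw":1},{"slide":[0,0,0],"angular":[0,0,-0.1225],"claw":1},{"slide":[0,0,0],"angular":[0,0,-0.1225],"claw":1},{"slide":[0,0,0],"angular":[0,0,-0.1225],"claw":1},{"slide":[0,0,0],"angular":[0,0,-0.1225],"claw":1},{"slide":[0,0,0],"angular":[0,0,-0.1225],"claw":1}]'
python3 -m creep '[{"slide":[0,0,0],"angular":[0,0,-0.12],"claw":1},{"slide":[0,0,0],"angular":[0,0,0],"claw":1},{"slide":[0,0,0],"angular":[0,0,0],"claw":1}]'
python3 snap.py w12
python3 - <<'E'
from dots import *
s=json.load(open("w12.json"));C=cam("wrist",s);im=cv2.imread("pics/w12.png")
u=proj(C,[[.485,-.0385,.093]])[0].astype(int);d=dots(im,(u[0]-60,u[1]-30,u[0]+60,u[1]+30),amin=40);print(u,d.round(1).tolist());q=onz(C,d,.093);print(q.round(4).tolist(),q.mean(0).round(4))
e=q[np.argmax(q[:,0])]-q[np.argmin(q[:,0])];a=np.arctan2(e[1],e[0]);print("yaw",a,np.linalg.norm(e))
go(q[:,0].mean(),q[:,1].mean(),.12,np.pi/2+a,n=4)
E
```

```text
t: 22.53
tcp_pos: [0.4874, -0.0392, 0.2033]
tool_rot: [0.994, 0.113, 0.004, 0.002]
force: [0.2, -0.0, -0.2]
finger_gap: 1.001
gripper_force: 0.0
t: 23.37
tcp_pos: [0.4844, -0.0384, 0.1989]
tool_rot: [0.747, 0.664, -0.0, -0.0]
force: [-0.1, 0.2, -0.2]
finger_gap: 0.998
gripper_force: 0.0
t: 23.62
tcp_pos: [0.4844, -0.0384, 0.1989]
tool_rot: [0.71, 0.705, -0.0, -0.0]
force: [0.1, -0.8, 0.4]
finger_gap: 1.002
gripper_force: 0.0
w12 [ 0.4844 -0.0384  0.1989] 1.564 qd 0.005
[277 200] [[254.6, 200.6], [275.8, 200.6], [296.9, 200.5]]
[[0.4677, -0.0388, 0.093], [0.484, -0.0389, 0.093], [0.5001, -0.0389, 0.093]] [ 0.4839 -0.0389  0.093 ]
yaw -0.004082153166506032 0.032342026845060094
n 4 slide [-0.011 -0.014  1.974] turn -0.0007 tilt 0.02 at [ 0.4845 -0.0384  0.199 ] psi 1.5641
```

Standing upright at (0.484, -0.039). I grip it by its ends.

```bash
python3 -m creep '[{"slide":[-0.05,-0.05,2.4],"angular":[0,0,0],"claw":1},{"slide":[0,0,2.4],"angular":[0,0,0],"claw":1},{"slide":[0,0,2.4],"angular":[0,0,0],"claw":1},{"slide":[0,0,2.4],"angular":[0,0,0],"claw":1},{"slide":[0,0,2.4],"angular":[0,0,0],"claw":1},{"slide":[0,0,2.3],"angular":[0,0,0],"claw":1},{"slide":[0,0,0],"angular":[0,0,0],"claw":1},{"slide":[0,0,0],"angular":[0,0,0],"claw":-1},{"slide":[0,0,0],"angular":[0,0,0],"claw":-1},{"slide":[0,0,0],"angular":[0,0,0],"claw":-1}]' 45
python3 -m creep '[{"slide":[0,0,0],"angular":[0,0,0],"claw":-1},{"slide":[0,0,0],"angular":[0,0,0],"claw":-1},{"slide":[0,0,0],"angular":[0,0,0],"claw":-1}]'
```

```text
t: 24.5
tcp_pos: [0.4849, -0.0392, 0.0575]
tool_rot: [0.709, 0.706, 0.001, 0.001]
force: [0.2, 0.7, -0.8]
finger_gap: 0.695
gripper_force: 48.5
t: 24.75
tcp_pos: [0.4849, -0.0392, 0.0572]
tool_rot: [0.708, 0.706, 0.001, 0.001]
force: [-1.7, 0.1, 5.6]
finger_gap: 0.697
gripper_force: 49.3
```

```bash
python3 -m creep '[{"slide":[0,0,-0.5],"angular":[0,0,0],"claw":-1},{"slide":[0,0,-2],"angular":[0,0,0],"claw":-1},{"slide":[0,0,-3.5],"angular":[0,0,0],"claw":-1},{"slide":[0,0,-3.5],"angular":[0,0,0],"claw":-1},{"slide":[0,0,-3.5],"angular":[0,0,0],"claw":-1},{"slide":[0,0,-2.3],"angular":[0,0,0],"claw":-1},{"slide":[0,0,0],"angular":[0,0,0],"claw":-1}]'
python3 -c "
from h import *
go(.522,.2912,.215,1.5708+.062,n=9)"
```

```text
t: 25.33
tcp_pos: [0.4871, -0.0398, 0.2143]
tool_rot: [0.708, 0.706, 0.003, 0.005]
force: [1.3, -0.7, -1.2]
finger_gap: 0.696
gripper_force: 49.3
n 9 slide [ 3.667  0.482 -0.008] turn -0.0073 tilt 0.64 at [ 0.4871 -0.0398  0.2143] psi 1.5672
```

```bash
python3 -m creep '[{"slide":[2,0.26,0],"angular":[0,0,-0.007],"claw":-1},{"slide":[3.67,0.48,0],"angular":[0,0,-0.007],"claw":-1},{"slide":[3.67,0.48,0],"angular":[0,0,-0.007],"claw":-1},{"slide":[3.67,0.48,0],"angular":[0,0,-0.007],"claw":-1},{"slide":[3.67,0.48,0],"angular":[0,0,-0.007],"claw":-1},{"slide":[3.67,0.48,0],"angular":[0,0,-0.007],"claw":-1},{"slide":[3.67,0.48,0],"angular":[0,0,-0.007],"claw":-1},{"slide":[3.67,0.48,0],"angular":[0,0,-0.007],"claw":-1},{"slide":[3.3,0.43,0],"angular":[0,0,-0.007],"claw":-1},{"slide":[2,0.26,0],"angular":[0,0,-0.003],"claw":-1}]'
python3 -m creep '[{"slide":[0,0,0],"angular":[0,0,0],"claw":-1},{"slide":[0,0,0],"angular":[0,0,0],"claw":-1},{"slide":[0,0,0],"angular":[0,0,0],"claw":-1}]'
python3 snap.py w13
python3 - <<'E'
from dots import *
s=json.load(open("w13.json"));C=cam("wrist",s);im=cv2.imread("pics/w13.png")
Rt=R.from_quat(s["tool_rot"]).as_matrix();z=s["tcp_pos"][2]-.0542+.09
u=proj(C,[np.array(s["tcp_pos"])+[0,0,.0358]])[0].astype(int);d=dots(im,(u[0]-75,u[1]-35,u[0]+75,u[1]+35));print(u,d.round(1).tolist())
if len(d): q=(onz(C,d,z)-s["tcp_pos"])@Rt;print(q.round(4).tolist(),q.mean(0).round(4))
go(.522,.2912,.175,1.5708+.062,n=3)
E
```

```text
t: 26.17
tcp_pos: [0.5172, 0.2952, 0.2079]
tool_rot: [0.684, 0.73, -0.0, -0.001]
force: [0.4, 0.5, -0.7]
finger_gap: 0.694
gripper_force: 49.2
t: 26.42
tcp_pos: [0.5172, 0.291, 0.2081]
tool_rot: [0.685, 0.729, -0.001, -0.0]
force: [1.3, -0.0, -1.6]
finger_gap: 0.696
gripper_force: 49.2
w13 [0.5172 0.291  0.2081] 1.6331 qd 0.022
[275 302] [[231.6, 304.8], [277.2, 304.5], [322.5, 304.3]]
[[-0.0009, -0.0159, -0.0358], [-0.0008, 0.0006, -0.0358], [-0.0007, 0.0169, -0.0358]] [-0.0008  0.0005 -0.0358]
n 3 slide [0.01  0.151 1.112] turn -0.0002 tilt 0.14 at [0.5175 0.2906 0.2083] psi 1.6321
```

```bash
python3 -m creep '[{"slide":[0.02,0.13,1.1],"angular":[0,0,0],"claw":-1},{"slide":[0.04,0.13,1.1],"angular":[0,0,0],"claw":-1},{"slide":[0.04,0.13,1.1],"angular":[0,0,0],"claw":-1},{"slide":[0,0,0],"angular":[0,0,0],"claw":-1},{"slide":[0,0,0],"angular":[0,0,0],"claw":-1},{"slide":[0,0,0],"angular":[0,0,0],"claw":-1}]'
python3 -c "
from h import *
go(.5215,.2918,.0642,1.5708+.062,n=8)"
```

```text
t: 26.97
tcp_pos: [0.5221, 0.2929, 0.1757]
tool_rot: [0.685, 0.729, -0.0, -0.0]
force: [0.2, 0.4, -1.7]
finger_gap: 0.697
gripper_force: 49.2
n 8 slide [-0.013 -0.008  1.394] turn -0.0 tilt 0.03 at [0.5221 0.2929 0.1757] psi 1.6326
```

```bash
python3 -m creep '[{"slide":[-0.03,-0.02,1.5],"angular":[0,0,0],"claw":-1},{"slide":[-0.03,-0.02,1.5],"angular":[0,0,0],"claw":-1},{"slide":[-0.02,0,1.5],"angular":[0,0,0],"claw":-1},{"slide":[-0.02,0,1.5],"angular":[0,0,0],"claw":-1},{"slide":[0,0,1],"angular":[0,0,0],"claw":-1},{"slide":[0,0,0],"angular":[0,0,0],"claw":-1},{"slide":[0,0,0],"angular":[0,0,0],"claw":-1},{"slide":[0,0,0],"angular":[0,0,0],"claw":-1}]'
python3 -c "
from h import *
go(.5215,.2918,.0642,1.5708+.062,n=8)"
```

```text
t: 27.63
tcp_pos: [0.5225, 0.2924, 0.107]
tool_rot: [0.685, 0.729, 0.001, 0.0]
force: [-0.8, -0.7, -0.8]
finger_gap: 0.701
gripper_force: 49.2
n 8 slide [-0.007 -0.012  0.535] turn 0.0 tilt 0.11 at [0.5225 0.2924 0.107 ] psi 1.633
```

```bash
python3 -m creep '[{"slide":[-0.03,-0.05,0.6],"angular":[0,0,0],"claw":-1},{"slide":[-0.02,-0.05,0.6],"angular":[0,0,0],"claw":-1},{"slide":[0,0,0.6],"angular":[0,0,0],"claw":-1},{"slide":[0,0,0],"angular":[0,0,0],"claw":-1},{"slide":[0,0,0],"angular":[0,0,0],"claw":-1}]'
```

```text
t: 28.05
tcp_pos: [0.5207, 0.2915, 0.0876]
tool_rot: [0.685, 0.729, -0.0, -0.0]
force: [-0.4, 0.6, -1.0]
finger_gap: 0.699
gripper_force: 49.2
```

```bash
python3 -m creep '[{"slide":[0,0,0.6],"angular":[0,0,0],"claw":-1},{"slide":[0,0,0.6],"angular":[0,0,0],"claw":-1},{"slide":[0,0,0.6],"angular":[0,0,0],"claw":-1},{"slide":[0,0,0],"angular":[0,0,0],"claw":-1},{"slide":[0,0,0],"angular":[0,0,0],"claw":-1}]'
python3 -m creep '[{"slide":[0,0,0.2],"angular":[0,0,0],"claw":-1},{"slide":[0,0,0.2],"angular":[0,0,0],"claw":-1},{"slide":[0,0,0],"angular":[0,0,0],"claw":-1},{"slide":[0,0,0],"angular":[0,0,0],"claw":-1}]'
```

```text
t: 28.47
tcp_pos: [0.5207, 0.2915, 0.0695]
tool_rot: [0.685, 0.729, -0.0, -0.0]
force: [0.9, 0.4, -2.0]
finger_gap: 0.694
gripper_force: 49.2
t: 28.8
tcp_pos: [0.5207, 0.2916, 0.0661]
tool_rot: [0.685, 0.729, 0.0, 0.0]
force: [1.0, -0.7, -1.5]
finger_gap: 0.698
gripper_force: 49.3
```

```bash
python3 -m creep '[{"slide":[0,0,0.15],"angular":[0,0,0],"claw":-1},{"slide":[0,0,0.1],"angular":[0,0,0],"claw":-1},{"slide":[0,0,0],"angular":[0,0,0],"claw":-1},{"slide":[0,0,0],"angular":[0,0,0],"claw":-1}]'
```

```text
t: 29.13
tcp_pos: [0.5207, 0.2916, 0.0643]
tool_rot: [0.685, 0.729, 0.0, 0.0]
force: [-1.4, -0.5, 4.5]
finger_gap: 0.694
gripper_force: 49.8
```

Floor contact at 0.0643 m, where 0.0642 was expected. I release, rise and check everything.

```bash
python3 -m creep '[{"slide":[0,0,0],"angular":[0,0,0],"claw":0.9},{"slide":[0,0,0],"angular":[0,0,0],"claw":0.9},{"slide":[0,0,0],"angular":[0,0,0],"claw":0.9},{"slide":[0,0,-1],"angular":[0,0,0],"claw":0.9},{"slide":[0,0,-2],"angular":[0,0,0],"claw":0.9},{"slide":[0,0,-4],"angular":[0,0,0],"claw":0.9},{"slide":[0,0,-4],"angular":[0,0,0],"claw":0.9},{"slide":[0,0,-4],"angular":[0,0,0],"claw":0.9},{"slide":[0,0,-4],"angular":[0,0,0],"claw":0.9},{"slide":[0,0,-1],"angular":[0,0,0],"claw":0.9}]'
python3 -m creep '[{"slide":[-3,0,0],"angular":[0,0,0],"claw":0.9},{"slide":[-2,0,0],"angular":[0,0,0],"claw":0.9},{"slide":[0,0,0],"angular":[0,0,0],"claw":0.9},{"slide":[0,0,0],"angular":[0,0,0],"claw":0.9}]'
python3 snap.py w14
python3 - <<'E'
from dots import *
s=json.load(open("w14.json"));C=cam("wrist",s);im=cv2.imread("pics/w14.png")
st=manip.sense();print(st["finger_gap"],st["force"])
for n,p in(("wide",[.5257,.2377,.1]),("narrow",[.5224,.2916,.1])):
    u=proj(C,[p])[0].astype(int);d=dots(im,(u[0]-40,max(u[1]-17,0),u[0]+40,u[1]+17),amin=40);print(n,u,d.round(1).tolist())
    if len(d)>1: q=onz(C,d,.1);e=q[np.argmax(q[:,0])]-q[np.argmin(q[:,0])];print("  ",q.mean(0).round(4),"yaw",np.degrees(np.arctan2(e[1],e[0])).round(2),np.linalg.norm(e).round(4))
# knob in the top view: pointer direction from the axis
t=viewer.snapshot("top");cv2.imwrite("pics/top1.png",t);T=cam("top");g=cv2.cvtColor(t,cv2.COLOR_BGR2GRAY)
u=proj(T,[[.6585,-.030,.087]])[0];x,y=u.astype(int);m=np.zeros_like(g);cv2.circle(m,(x,y),9,255,-1)
w=g[y-9:y+10,x-9:x+10].astype(int);print(u);ys,xs=np.where((m>0)&(g>95));P=onz(T,np.c_[xs,ys],.087)[:,:2];d=P.mean(0)-[.6585,-.030];print(len(xs),P.mean(0),np.degrees(np.arctan2(d[1],d[0])))
E
```

```text
t: 29.97
tcp_pos: [0.524, 0.2928, 0.2717]
tool_rot: [0.685, 0.729, 0.006, 0.003]
force: [1.4, 0.8, 1.1]
finger_gap: 0.949
gripper_force: 0.0
t: 30.3
tcp_pos: [0.5237, 0.241, 0.2639]
tool_rot: [0.685, 0.728, 0.0, -0.0]
force: [-0.0, -0.1, 0.5]
finger_gap: 0.95
gripper_force: 0.0
w14 [0.5237 0.241  0.2639] 1.6311 qd 0.025
0.9499976333127566 [0.49209773 0.26675931 0.66305432]
wide [278 187] [[259.5, 187.0], [276.8, 186.7], [294.3, 186.7]]
   [0.5242 0.2381 0.1   ] yaw 3.97 0.0324
narrow [278 127] [[258.0, 126.4], [276.1, 126.4], [294.2, 126.2]]
   [0.5203 0.2929 0.1   ] yaw 3.73 0.0321
[296.24693391 174.52827257]
45 [ 0.66532655 -0.0269841 ] 23.83533443623138
```

Both modules sit at the 0.100 m plane, 55 mm apart and in line with the nest. The top-view pointer threshold was not usable. The knob close-up taken after the turn showed the pointer on the long mark, and nothing has touched the knob since. Handing in.

```bash
python3 -c "
from station import ticket
print(ticket.sign_off())"
```

```text
the job is handed in; nothing more can be done
None
```

I handed the job in at about 30 s of the 72 s: by my own measurements the knob is at zero and both modules are home, upright and released in their pockets, but the hand-in returned no verdict.

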